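# Rack the laser torches in spectral order

### The job

Set up the laser demonstration: lay the four laser torches in the cradles of the rack, one in each, in the order of the spectrum violet, blue, green, yellow along the rail, with the violet torch in the violet end cradle and the yellow torch in the yellow end cradle. Each must lie fully down in both forks between the stops, with its coloured front end pointing away from the robot, over the low lip. Leave the safety glasses where they are.

Things in the scene. Friction and masses are not known exactly. Their poses are not given: they have to be found in the camera images.
- torch_violet_mid (a point): black laser torch lying on its side, a rod 104 mm long and 32 mm across at its thickest, about 0.12 kg, with a violet ring at its front (light) end. This point is its centre, on its long axis, 16 mm above the bench as it lies there; x runs along the torch towards the coloured front ring. It is free to roll.
- torch_blue_mid (a point): black laser torch lying on its side, a rod 104 mm long and 32 mm across at its thickest, about 0.12 kg, with a blue ring at its front (light) end. This point is its centre, on its long axis, 16 mm above the bench as it lies there; x runs along the torch towards the coloured front ring. It is free to roll.
- torch_green_mid (a point): black laser torch lying on its side, a rod 104 mm long and 32 mm across at its thickest, about 0.12 kg, with a green ring at its front (light) end. This point is its centre, on its long axis, 16 mm above the bench as it lies there; x runs along the torch towards the coloured front ring. It is free to roll.
- torch_yellow_mid (a point): black laser torch lying on its side, a rod 104 mm long and 32 mm across at its thickest, about 0.12 kg, with a yellow-orange ring at its front (light) end. This point is its centre, on its long axis, 16 mm above the bench as it lies there; x runs along the torch towards the coloured front ring. It is free to roll.
- cradle_violet_seat (a point): fixed end cradle of the torch rack, with violet forks and stops, at either end of the rack's rail. A torch lies in its two V forks. This point is the centre of a fully seated torch, 50 mm above the bench. x runs along the seated torch from tail stop (robot side) to front lip (far side), y along the rail, z up. All four cradles are alike but for colour, about 66 mm apart.
- cradle_yellow_seat (a point): fixed end cradle with yellow forks and stops, at the other end of the rail; point and axes as for the violet one. In every cradle the V forks are 11 mm thick, centred 34 mm before and behind the seat point, tips 1 mm above it; between them fingers have room on both sides of an 18 mm wide spine, whose top is 23 mm below the point.
- cradle_plain_a_seat (a point): one of two fixed white cradles in the middle of the rail, alike to look at; it may be the one next to the violet or the one next to the yellow cradle. Point and axes as for the violet one. In every cradle tail stop and front lip stand 120 mm apart inside, tops 5 mm (stop) and 15 mm (lip) below the seat point, 22 mm wide.
- cradle_plain_b_seat (a point): the other fixed white cradle in the middle of the rail. Point and axes as for the violet one. The rail is 36 mm wide and its top is 14 mm above the bench.
- desk_lamp: black spring-arm desk lamp, fixed on the bench on the far side of the rack; its origin is in its foot, on the bench. Its head hangs 420 mm or more above the bench.
- glasses_red: bystander: red laser safety glasses, 59 x 126 x 44 mm, lying beyond the rack; origin under the middle. To be left alone.
- glasses_yellow: bystander: yellow laser safety glasses, 59 x 126 x 44 mm, lying behind the fixed black lens rail; origin under the middle. To be left alone. That rail runs across the bench just beyond the torches, parallel to the bench edge, from 495 mm ahead of the robot, and ends 120 mm to its right; its four posts are 191 mm tall, their heads begin 514 mm ahead.
Not all that is in view belongs to the job. Leave any pink or turquoise look-alike of the part that bears torch_yellow_mid alone. Leave any turquoise look-alike of the part that bears torch_blue_mid alone.

How it is judged:
By the outcome, as a careful person would: the job done as asked, in the order asked, and still so for the second after the job is handed in, with the robot touching nothing.
It also fails if it takes over 115 s, if anything falls off the work surface, if the arm or the gripper's body presses on something with over 40 N, if the wrist force passes 120 N, or if a joint passes its speed limit or range.

### The arm

A 6-joint arm with a two-finger parallel gripper is mounted at the origin on a cart in front of the work surface, level with it; the furniture and walls round the work are solid. World frame = base frame: x ahead of the robot, y to its left, z up, the work surface at z = 0. Lengths are in m, angles in rad, forces in N, time in s.
With the tool pointing down it reaches from about 0.35 to 0.975 m from the base axis. Payload 4.9 kg.
Tool frame: the origin (TCP) lies on the centre line of the jaws, within the pads' length; the fingertips stand 14 mm ahead of it and the grasp point (between the pads) lies 5 mm behind it; y points along the fingers, z is the direction in which the jaws open and shut, and the axes are right-handed (so a half turn about y gives the same grasp; the last joint's range is limited). The gripper opens to 85 mm and grips with 20 to 120 N. Pads are 22 mm wide; open, the fingers measure 114 mm over their backs; the gripper's body (76 mm by 85 mm) begins 54 mm behind the grasp point. The pads swing forward as they close: fully open they stand 13 mm farther back than shut.
Start: joints at [-1.313, 0.053, 1.613, -0, 1.476, -0.119], TCP at [0.23, -0.581, 0.245] pointing down, gripper open.
Joint ranges: [-3.01, 3.01], [-1.01, 2.22], [0.06, 2.58], [-1.02, 4.17], [0.09, 2.62], [-3.14, 3.14]. Speed limits (rad/s): [2.57, 2.57, 3.14, 3.14, 3.14, 3.14].

### API

Orientations are given as a rotation vector (axis times angle).
In Python, from station import ctrl gives the robot as it stands.
- The arm moves only by the tool servo_tool, never from a script. Its arguments are lists of equal length, an entry for each row: "delta_pos": the shift along the tool's x, y, z in m, a list of three; "dr": the turn, a rotation vector about the tool's x, y, z in degrees, a list of three; "grip": the opening, from 0 (shut) to 1 (fully open). In form: {"delta_pos": [[x, y, z], ...], "dr": [[rx, ry, rz], ...], "grip": [grip, ...]}. A call has 1 to 5 rows; each row shifts and turns the pose as measured when the row begins, along the tool's axes as they then stand; what a row does not reach is not made up. A row lasts 1/8 s, in which the tool goes at most 62.5 mm and 10.7 degrees, less where a joint would pass 70% of its speed; a pose out of reach is approached as far as the arm can. A call is refused whole if a number of a shift passes 0.0625 or a number of a turn 10.7, either way. A call with a gripper value outside its range is refused whole. The fingers move at their own pace and stop on an object; "grip_force" is the grip in N (left out, the last holds). Time passes only in rows, so rows that do not move let the fingers close. It gives the time, the measured TCP pose, the force and the opening at its end, in the units of the state.
- ctrl.get_obs(): the state, without advancing time (a new reading comes with each control period).
- ctrl.get_image(name): name is "side" or "top" or "wrist"; returns the picture (480x640x3 uint8, red, green, blue); there is no depth.
- ctrl.camera_params(name): a dict with "fovy" (degrees; the focal length in pixels is half the picture's height over the tangent of half this angle, whatever the lens; pixels are square), "cx", "cy" (the principal point, pixels), "eye" and "rotation" of the camera in the world. Camera axes: x right, y down, z forward; pixel columns grow to the right and rows downward; lengths in m; the calibration is good to about 2 mm. A picture is of the moment at which its call begins: read the wrist's pose just before it. camera_params takes no time and is no camera call; for the wrist camera it gives the pose at the moment of the call.
- ctrl.finish_job(): hands the job in, once; it reports no verdict.
Trained networks look in the newest picture that a camera, given by its name, has taken for a name from the list of things; names that differ only in an ending like _2 or _b are one class to them, and where a whole thing is asked for, a point or a joint stands for the part that bears it (a point fixed in the world has none). Each returns a list of dicts, best first, with "score" (0 to 1); they miss things now and then, are a little off and sometimes report something else, mostly with a low value. They report only what shows in the picture. A call takes as long as a camera call. They do not tell look-alikes from the thing itself.
- ctrl.masks_of(camera, label): "pixels" (480x640 bool, what is visible of it) and "extent" ([left, top, right, bottom] in pixels, round what is visible of it).
The state is a dict: "t": time; "q": joint angles; "dq": joint speeds; "effort": joint torques, N m; "tool_pos": TCP position; "tool_rot": TCP orientation; "contact_force": force on the tool from outside, world axes, zero at the start; "wrist_torque": the same for the moment, N m; "opening": finger opening in m.
Only numpy, scipy, OpenCV 4.12 (cv2) and the standard library are available. Lean on these libraries where they do the work, as an engineer would, in place of code of your own. Each camera call takes 0.05 s, during which the arm holds its last target.

## Working session

There is one attempt and no reset: what is moved stays moved. The work goes in short steps, Python scripts to look and compute and a tool call to move; the robot and the scene stay as the last step left them, time stands still between calls to the robot, and variables do not carry over. Pictures are saved under pics/ and viewed, and the job is handed in when it is done.

Besides the shell and the picture viewer there is one more tool, called after ">>>" by a JSON object that holds its "fn" and its "kwargs", one argument or row to a line. servo_tool: Moves the arm, as the interface text tells. Its arguments: {"type":"object","properties":{"delta_pos":{"type":"array","items":{"type":"array","items":{"type":"number"}}},"dr":{"type":"array","items":{"type":"array","items":{"type":"number"}}},"grip":{"type":"array","items":{"type":"number"}},"grip_force":{"type":"number"}},"required":["delta_pos","dr","grip"]}

```bash
ls; mkdir -p pics
python3 - <<'E'
from station import ctrl
import cv2
o=ctrl.get_obs()
for k,v in o.items(): print(k,v)
for n in ["side","top","wrist"]:
    print(n,ctrl.camera_params(n))
    cv2.imwrite(f"pics/{n}0.png",ctrl.get_image(n)[:,:,::-1])
E
```

```text
pics
t 0.0
q [-1.31302256e+00  5.33856278e-02  1.61429531e+00 -9.63560476e-06
  1.47600143e+00 -1.18982699e-01]
dq [ 0.00108888  0.00014599  0.00127813 -0.00070042  0.00152193  0.00130522]
effort [-7.26049129e-04 -3.93673611e+01 -3.70179999e+01 -1.61053972e-04
  7.16890165e-03  1.00311328e-05]
tool_pos [ 0.22979665 -0.58058117  0.24404437]
tool_rot [-0.38438309  2.01759358 -2.01331768]
contact_force [ 0.47185621 -0.0006738  -0.06373218]
wrist_torque [ 0.00806705 -0.07543743 -0.0621897 ]
opening 0.08531220846779816
side {'fovy': 51.96559672116885, 'cx': 320.1340399938562, 'cy': 241.71380738460155, 'eye': array([0.02835223, 1.30839533, 0.64251681]), 'rotation': array([-0.50058108,  2.38742789, -1.55753842])}
top {'fovy': 53.92753313484017, 'cx': 320.811468886617, 'cy': 238.90608889871328, 'eye': array([0.42859872, 0.15350141, 1.58048926]), 'rotation': array([-2.16109244,  2.18415664, -0.11406464])}
wrist {'fovy': 58.413440614884735, 'cx': 313.60498214700374, 'cy': 241.6767643594615, 'eye': array([ 0.29597124, -0.55493344,  0.37299128]), 'rotation': array([ 2.3952988 , -1.62746359, -0.2362937 ])}
```

View pics/top0.png

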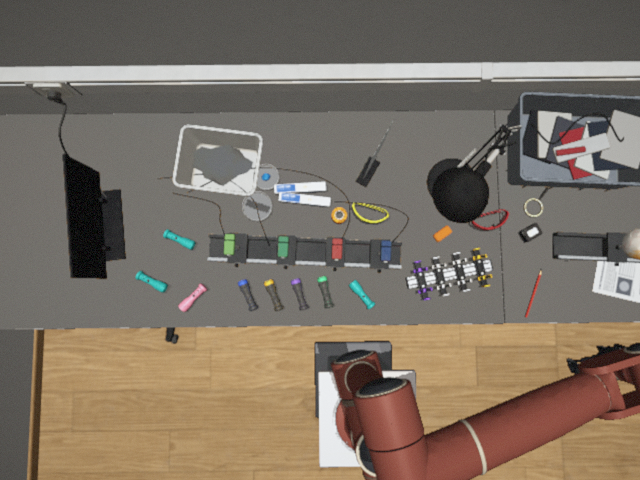

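View pics/side0.png

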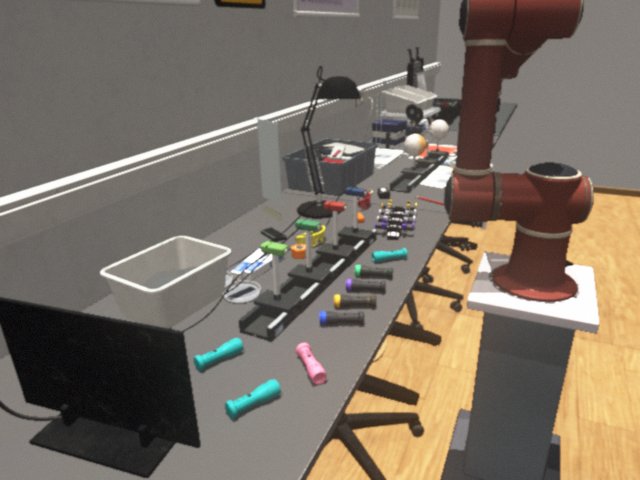

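View pics/wrist0.png

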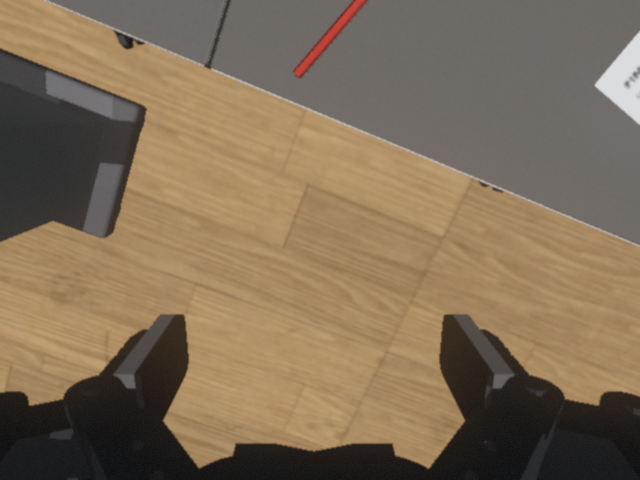

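```bash
cat > h.py <<'E'
import numpy as np, cv2
from scipy.spatial.transform import Rotation as R
from station import ctrl
def cam(n,p=None):
    p=p or ctrl.camera_params(n); f=240/np.tan(np.radians(p['fovy']/2))
    return f,p['cx'],p['cy'],np.array(p['eye']),R.from_rotvec(p['rotation']).as_matrix()
def unproj(n,uv,z,p=None):
    f,cx,cy,e,M=cam(n,p); uv=np.atleast_2d(uv).astype(float)
    d=np.c_[(uv[:,0]-cx)/f,(uv[:,1]-cy)/f,np.ones(len(uv))]@M.T
    s=(z-e[2])/d[:,2]; return e+d*s[:,None]
def proj(n,P,p=None):
    f,cx,cy,e,M=cam(n,p); c=(np.atleast_2d(P)-e)@M
    return np.c_[f*c[:,0]/c[:,2]+cx,f*c[:,1]/c[:,2]+cy]
E
python3 - <<'E'
from h import *
img=ctrl.get_image("top")
for l in ["torch_violet_mid","torch_blue_mid","torch_green_mid","torch_yellow_mid","cradle_violet_seat","cradle_yellow_seat","cradle_plain_a_seat"]:
    for r in ctrl.masks_of("top",l)[:6]:
        m=r['pixels'];v,u=np.nonzero(m)
        c=np.array([u.mean(),v.mean()]);print(l,round(r['score'],2),c.round(1),len(u),unproj("top",c,0.016 if 'torch' in l else .05).round(3))
big=cv2.resize(img[240:340,380:520],None,fx=5,fy=5,interpolation=cv2.INTER_CUBIC)
cv2.imwrite("pics/rack.png",big[:,:,::-1])
big=cv2.resize(img[240:340,225:385],None,fx=5,fy=5,interpolation=cv2.INTER_CUBIC)
cv2.imwrite("pics/torch.png",big[:,:,::-1])
E
```

```text
torch_violet_mid 0.6 [299.  293.4] 273 [[0.406 0.218 0.016]]
torch_blue_mid 0.74 [151.4 281.2] 299 [[0.451 0.705 0.016]]
torch_blue_mid 0.65 [246.6 293.2] 247 [[0.408 0.391 0.016]]
torch_blue_mid 0.58 [360.8 293. ] 255 [[0.405 0.015 0.016]]
torch_green_mid 0.72 [324.5 291.1] 246 [[0.412 0.134 0.016]]
torch_green_mid 0.55 [420.9 279.4] 346 [[ 0.447 -0.185  0.016]]
torch_yellow_mid 0.66 [272.7 293.6] 250 [[0.406 0.305 0.016]]
torch_yellow_mid 0.5 [191.2 297.5] 235 [[0.396 0.573 0.016]]
torch_yellow_mid 0.5 [178.4 238.6] 257 [[0.591 0.618 0.016]]
cradle_violet_seat 0.53 [421.2 280. ] 366 [[ 0.445 -0.179  0.05 ]]
cradle_yellow_seat 0.82 [480.  266.4] 328 [[ 0.487 -0.371  0.05 ]]
cradle_yellow_seat 0.54 [324.6 290.9] 248 [[0.413 0.134 0.05 ]]
cradle_plain_a_seat 0.78 [459.6 270.5] 285 [[ 0.474 -0.304  0.05 ]]
```

View pics/rack.png

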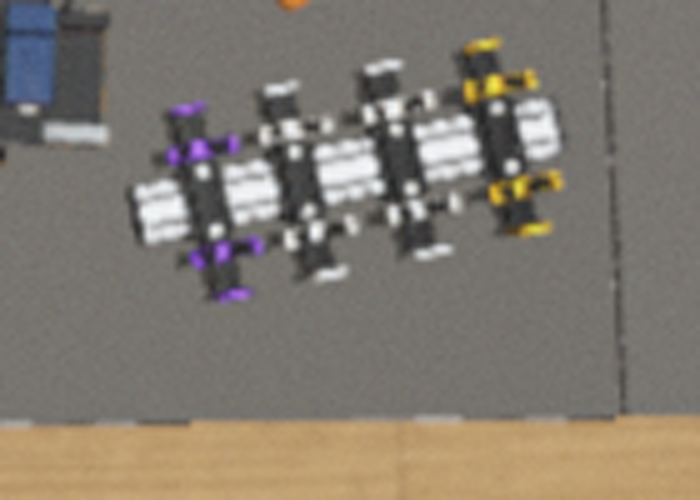

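View pics/torch.png

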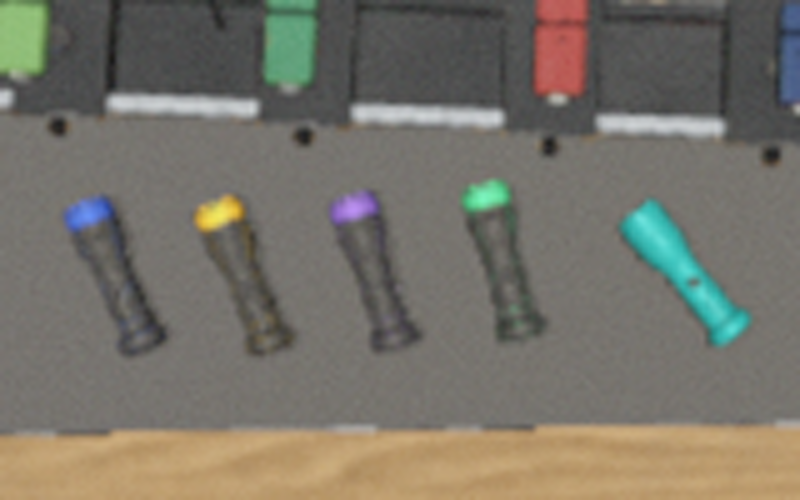

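Run:
```python
from h import *
o=ctrl.get_obs(); M=R.from_rotvec(o['tool_rot']).as_matrix(); print(M.round(3))
p=ctrl.camera_params("wrist"); f,cx,cy,e,C=cam("wrist"); print("cam in tool",(M.T@(e-o['tool_pos'])).round(4)); print((M.T@C).round(3))
img=ctrl.get_image("top")
hsv=cv2.cvtColor(img,cv2.COLOR_RGB2HSV)
for l,i in [("violet",0),("blue",1),("green",0),("yellow",0)]:
    rs=[r for r in ctrl.masks_of("top",f"torch_{l}_mid") ]
    rs=[r for r in rs if 240<np.nonzero(r['pixels'])[1].mean()<340 and np.nonzero(r['pixels'])[0].mean()>285]
    if not rs: print("miss",l);continue
    v,u=np.nonzero(rs[0]['pixels']); P=unproj("top",np.c_[u,v],0.016)[:,:2]
    c=P.mean(0);w,V=np.linalg.eigh(np.cov((P-c).T));a=V[:,1]*np.sign(V[0,1]);s=(P-c)@a
    print(l,c.round(4),"mid",(c+a*(s.min()+s.max())/2).round(4),"len",(s.max()-s.min()).round(3),"ang",np.degrees(np.arctan2(a[1],a[0])).round(1))
# stops of cradles in crop px
def cr(x,y): return [380+(x+.5)/5-.5,240+(y+.5)/5-.5]
for n,a,b in [("violet",(232,296),(187,110)),("w1",(328,272),(279,89)),("w2",(431,251),(382,68)),("yellow",(527,229),(481,46))]:
    A=unproj("top",cr(*a),.045)[0];B=unproj("top",cr(*b),.035)[0]
    d=B-A;print(n,((A+B)/2).round(3),"len",np.hypot(*d[:2]).round(3),"ang",np.degrees(np.arctan2(d[1],d[0])).round(1))
```

```text
[[-0.93  -0.     0.368]
 [-0.368  0.    -0.93 ]
 [ 0.    -1.    -0.   ]]
cam in tool [-0.071  -0.1288  0.0002]
[[-0.     0.959  0.283]
 [-0.001 -0.283  0.959]
 [ 1.     0.     0.001]]
violet [0.4093 0.2204] mid [0.4061 0.2194] len 0.096 ang 18.1
blue [0.406  0.3901] mid [0.4041 0.3893] len 0.109 ang 24.8
miss green
yellow [0.4068 0.3058] mid [0.4034 0.3045] len 0.099 ang 20.9
violet [ 0.445 -0.182  0.04 ] len 0.123 ang 10.9
w1 [ 0.459 -0.243  0.04 ] len 0.122 ang 11.9
w2 [ 0.472 -0.311  0.04 ] len 0.122 ang 11.4
yellow [ 0.485 -0.376  0.04 ] len 0.122 ang 10.1
```

```bash
cat >> h.py <<'E'
def Rt(ang):  # tool rotation for torch direction angle (deg), tool pointing down
    a=np.radians(ang); x=-np.array([np.cos(a),np.sin(a),0]); y=np.array([0,0,-1.]); return np.c_[x,y,np.cross(x,y)]
def plan(pos,ang,maxstep=.058,maxrot=10.):
    o=ctrl.get_obs(); p=o['tool_pos']; M=R.from_rotvec(o['tool_rot']).as_matrix()
    T=Rt(ang); rv=R.from_matrix(M.T@T).as_rotvec(); d=np.array(pos)-p
    n=int(max(1,np.ceil(np.linalg.norm(d)/maxstep),np.ceil(np.degrees(np.linalg.norm(rv))/maxrot)))
    print("t",round(o['t'],2),"from",p.round(4),"ang",np.degrees(np.arctan2(-M[1,0],-M[0,0])).round(2),"n",n)
    for i in range(n):
        Mi=M@R.from_rotvec(rv*i/n).as_matrix(); print((Mi.T@d/n).round(4).tolist(),np.degrees(rv/n).round(2).tolist())
E
python3 -c "
from h import *
plan([.5,-.28,.27],11)"
```

```text
t 0.8 from [ 0.23   -0.5811  0.2453] ang 21.59 n 7
[-0.0517, -0.0035, -0.0258] [0.0, 1.51, 0.0]
[-0.051, -0.0035, -0.0272] [0.0, 1.51, 0.0]
[-0.0503, -0.0035, -0.0285] [0.0, 1.51, 0.0]
[-0.0495, -0.0035, -0.0298] [0.0, 1.51, 0.0]
[-0.0487, -0.0035, -0.0311] [0.0, 1.51, 0.0]
[-0.0479, -0.0035, -0.0324] [0.0, 1.51, 0.0]
[-0.047, -0.0035, -0.0336] [0.0, 1.51, 0.0]
```

>>> {"fn": "servo_tool", "kwargs": {
  "delta_pos": [
    [-0.052, -0.0035, -0.026],
    [-0.051, -0.0035, -0.027],
    [-0.05, -0.0035, -0.0285],
    [-0.0495, -0.0035, -0.03],
    [-0.0485, -0.0035, -0.031]
  ],
  "dr": [
    [0, 1.5, 0],
    [0, 1.5, 0],
    [0, 1.5, 0],
    [0, 1.5, 0],
    [0, 1.5, 0]
  ],
  "grip": [1, 1, 1, 1, 1]
}}

```text
t: 1.42
tool_pos: [0.426, -0.3636, 0.2633]
tool_rot: [-0.245, 2.096, -2.099]
contact_force: [-0.0, -0.9, 0.2]
opening: 0.0855
```

>>> {"fn": "servo_tool", "kwargs": {
  "delta_pos": [
    [-0.05, -0.0035, -0.032],
    [-0.045, -0.0035, -0.033],
    [0, 0, 0]
  ],
  "dr": [
    [0, 1.5, 0],
    [0, 1.5, 0],
    [0, 0, 0]
  ],
  "grip": [1, 1, 1]
}}

```text
t: 1.8
tool_pos: [0.5089, -0.2735, 0.2717]
tool_rot: [-0.193, 2.12, -2.126]
contact_force: [-0.4, -0.6, -0.2]
opening: 0.0853
```

Run:
```python
from h import *
o=ctrl.get_obs();print(o['tool_pos'],o['t'])
p=ctrl.camera_params("wrist");img=ctrl.get_image("wrist");cv2.imwrite("pics/w1.png",img[:,:,::-1])
import pickle;pickle.dump((p,img),open("w1.pkl","wb"))
print(abs(o['dq']).max())
for l in ["cradle_violet_seat","cradle_yellow_seat","cradle_plain_a_seat"]:
    for r in ctrl.masks_of("wrist",l)[:4]:
        v,u=np.nonzero(r['pixels']);c=[u.mean(),v.mean()]
        print(l,r['score'],np.round(c),r['extent'],unproj("wrist",c,.04,p).round(3))
```

```text
[ 0.5088755  -0.27351448  0.27167123] 1.8
0.03445040204898285
cradle_violet_seat 0.95 [201. 250.] [167.0, 178.4, 226.1, 324.4] [[ 0.449 -0.186  0.04 ]]
cradle_yellow_seat 0.65 [422. 246.] [399.7, 174.1, 456.3, 320.8] [[ 0.488 -0.376  0.04 ]]
cradle_plain_a_seat 0.8 [347. 248.] [320.3, 176.4, 372.8, 319.4] [[ 0.475 -0.311  0.04 ]]
```

View pics/w1.png

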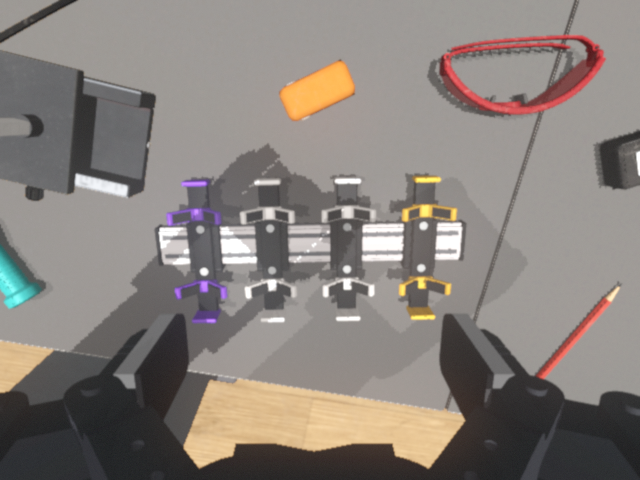

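Run:
```python
from h import *;import pickle
p,img=pickle.load(open("w1.pkl","rb"))
b=cv2.resize(img[165:335,150:310],None,fx=5,fy=5,interpolation=cv2.INTER_CUBIC)[:,:,::-1];cv2.imwrite("pics/z1.png",b[:600] if 0 else cv2.resize(b,None,fx=.7,fy=.7))
b=cv2.resize(img[165:335,310:470],None,fx=5,fy=5,interpolation=cv2.INTER_CUBIC)[:,:,::-1];cv2.imwrite("pics/z2.png",cv2.resize(b,None,fx=.7,fy=.7))
```

```text
(no output)
```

View pics/z1.png

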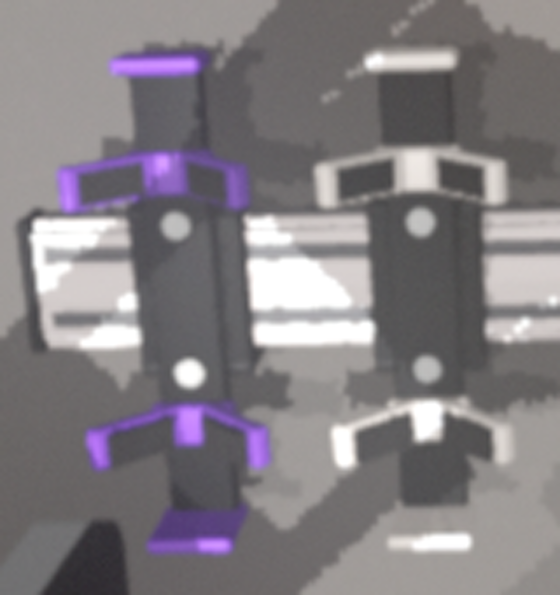

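View pics/z2.png

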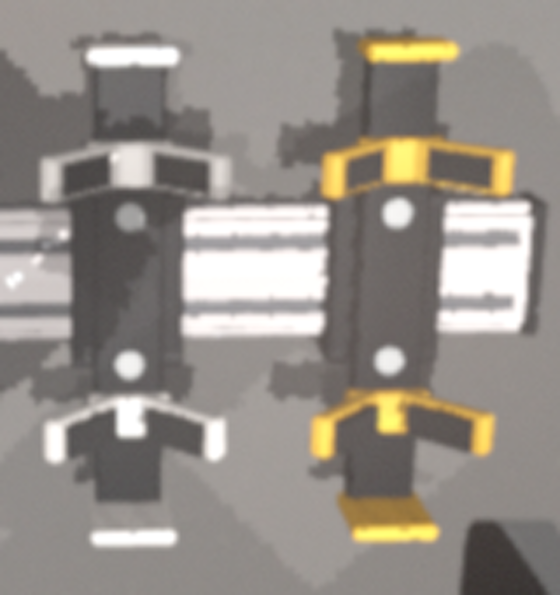

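Run:
```python
from h import *;import pickle
p,img=pickle.load(open("w1.pkl","rb"))
D={"violet":(150,(68,187),(238,187),(98,450),(259,448)),"w1":(150,(328,183),(495,181),(344,446),(504,444)),
"w2":(310,(51,180),(220,178),(54,440),(214,438)),"yellow":(310,(334,174),(505,172),(323,436),(483,434))}
S={}
for n,(u0,*q) in D.items():
    uv=[(u0+(x+.5)/3.5-.5,165+(y+.5)/3.5-.5) for x,y in q]
    P=unproj("wrist",uv,.051,p); F=P[:2].mean(0);B=P[2:].mean(0);d=F-B;c=(F+B)/2;S[n]=c
    print(n,c.round(4),"len",np.hypot(*d[:2]).round(4),"w",np.linalg.norm(P[0]-P[1]).round(4),np.linalg.norm(P[2]-P[3]).round(4),"ang",np.degrees(np.arctan2(d[1],d[0])).round(2))
k=list(S.values())
for i in range(3): d=k[i+1]-k[i];print(np.linalg.norm(d).round(4),np.degrees(np.arctan2(-d[0],d[1])).round(2))
d=k[3]-k[0];print(np.linalg.norm(d)/3, np.degrees(np.arctan2(d[0],-d[1])))
```

```text
violet [ 0.4472 -0.1848  0.051 ] len 0.0674 w 0.0405 0.0404 ang 11.52
w1 [ 0.4595 -0.2452  0.051 ] len 0.0676 w 0.0398 0.0401 ang 11.5
w2 [ 0.473  -0.3115  0.051 ] len 0.0667 w 0.0403 0.0401 ang 11.55
yellow [ 0.4866 -0.3777  0.051 ] len 0.0672 w 0.0407 0.0401 ang 11.37
0.0616 -168.42
0.0677 -168.5
0.0675 -168.41
0.06561873721542749 11.555336173020851
```

```bash
python3 -c "
from h import *
plan([.43,.26,.27],19)"
```

```text
t 2.0 from [ 0.5062 -0.277   0.271 ] ang 10.19 n 10
[-0.002, -0.0001, -0.0542] [-0.02, -0.88, -0.01]
[-0.0028, -0.0, -0.0542] [-0.02, -0.88, -0.01]
[-0.0037, -0.0, -0.0541] [-0.02, -0.88, -0.01]
[-0.0045, -0.0, -0.0541] [-0.02, -0.88, -0.01]
[-0.0053, 0.0, -0.054] [-0.02, -0.88, -0.01]
[-0.0062, 0.0, -0.0539] [-0.02, -0.88, -0.01]
[-0.007, 0.0, -0.0538] [-0.02, -0.88, -0.01]
[-0.0078, 0.0001, -0.0537] [-0.02, -0.88, -0.01]
[-0.0086, 0.0001, -0.0535] [-0.02, -0.88, -0.01]
[-0.0095, 0.0001, -0.0534] [-0.02, -0.88, -0.01]
```

>>> {"fn": "servo_tool", "kwargs": {
  "delta_pos": [
    [-0.002, 0, -0.055],
    [-0.003, 0, -0.055],
    [-0.0037, 0, -0.055],
    [-0.0045, 0, -0.055],
    [-0.0055, 0, -0.055]
  ],
  "dr": [
    [0, -0.9, 0],
    [0, -0.9, 0],
    [0, -0.9, 0],
    [0, -0.9, 0],
    [0, -0.9, 0]
  ],
  "grip": [1, 1, 1, 1, 1]
}}

```text
t: 2.62
tool_pos: [0.4653, -0.0069, 0.2691]
tool_rot: [-0.249, 2.091, -2.097]
contact_force: [0.8, -0.7, 0.4]
opening: 0.0851
```

>>> {"fn": "servo_tool", "kwargs": {
  "delta_pos": [
    [-0.006, 0, -0.055],
    [-0.007, 0, -0.055],
    [-0.008, 0, -0.054],
    [-0.009, 0, -0.054],
    [-0.0095, 0, -0.054]
  ],
  "dr": [
    [0, -0.9, 0],
    [0, -0.9, 0],
    [0, -0.9, 0],
    [0, -0.9, 0],
    [0, -0.9, 0]
  ],
  "grip": [1, 1, 1, 1, 1]
}}

```text
t: 3.25
tool_pos: [0.4314, 0.2672, 0.2686]
tool_rot: [-0.31, 2.051, -2.06]
contact_force: [1.0, 0.4, 0.9]
opening: 0.0852
```

>>> {"fn": "servo_tool", "kwargs": {
  "delta_pos": [
    [0, 0, 0],
    [0, 0, 0]
  ],
  "dr": [
    [0, 0, 0],
    [0, 0, 0]
  ],
  "grip": [0.7, 0.7]
}}

```text
t: 3.5
tool_pos: [0.4314, 0.2675, 0.2681]
tool_rot: [-0.313, 2.05, -2.06]
contact_force: [0.1, -0.1, 0.2]
opening: 0.0593
```

Run:
```python
from h import *
o=ctrl.get_obs();print(o['tool_pos'],o['t'])
p=ctrl.camera_params("wrist");img=ctrl.get_image("wrist");cv2.imwrite("pics/w2.png",img[:,:,::-1])
import pickle;pickle.dump((p,img),open("w2.pkl","wb"))
for l in ["violet","blue","green","yellow"]:
    for r in ctrl.masks_of("wrist",f"torch_{l}_mid")[:5]:
        v,u=np.nonzero(r['pixels']);c=[u.mean(),v.mean()]
        P=unproj("wrist",np.c_[u,v],0.016,p)[:,:2]
        c=P.mean(0);w,V=np.linalg.eigh(np.cov((P-c).T));a=V[:,1]*np.sign(V[0,1]);s=(P-c)@a
        print(l,round(r['score'],2),np.round([u.mean(),v.mean()]),"mid",(c+a*(s.min()+s.max())/2).round(4),"len",(s.max()-s.min()).round(3),"ang",np.degrees(np.arctan2(a[1],a[0])).round(1))
```

```text
[0.43144514 0.26748925 0.2680806 ] 3.5
violet 0.58 [353. 239.] mid [0.402  0.2181] len 0.11 ang 16.9
blue 0.89 [171. 184.] mid [0.4011 0.3883] len 0.107 ang 22.9
blue 0.7 [552. 303.] mid [0.3991 0.0114] len 0.121 ang 39.3
green 0.65 [442. 258.] mid [0.4085 0.1324] len 0.111 ang 15.2
yellow 0.9 [ 10. 109.] mid [0.428  0.5335] len 0.034 ang 10.9
yellow 0.59 [263. 214.] mid [0.3996 0.3033] len 0.109 ang 21.4
```

View pics/w2.png

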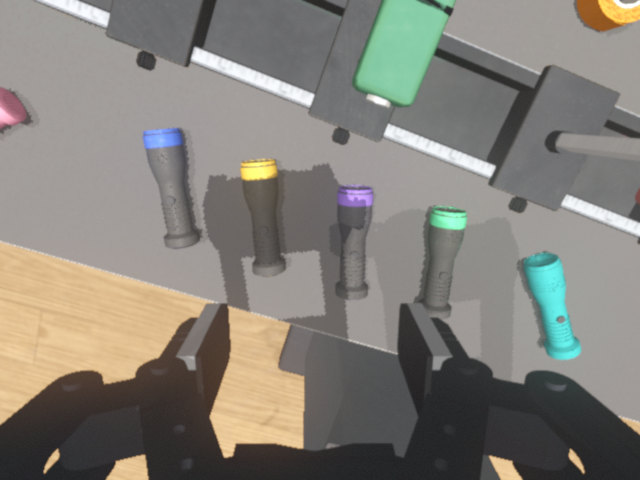

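```bash
python3 -c "
from h import *
plan([.404,.2185,.12],16.9)"
```

```text
t 3.75 from [0.4315 0.2674 0.2684] ang 17.49 n 3
[0.0138, 0.0495, 0.0126] [-0.09, 0.2, -0.07]
[0.0137, 0.0495, 0.0127] [-0.09, 0.2, -0.07]
[0.0136, 0.0495, 0.0128] [-0.09, 0.2, -0.07]
```

>>> {"fn": "servo_tool", "kwargs": {
  "delta_pos": [
    [0.0138, 0.05, 0.0126],
    [0.0138, 0.05, 0.0127],
    [0.0138, 0.048, 0.0128],
    [0, 0, 0]
  ],
  "dr": [
    [-0.1, 0.2, 0],
    [-0.1, 0.2, 0],
    [0, 0.2, 0],
    [0, 0, 0]
  ],
  "grip": [0.7, 0.7, 0.7, 0.7],
  "grip_force": 40
}}

```text
t: 4.25
tool_pos: [0.4055, 0.2153, 0.1186]
tool_rot: [-0.291, 2.063, -2.062]
contact_force: [-0.2, -0.6, 0.4]
opening: 0.0599
```

Run:
```python
from h import *
p=ctrl.camera_params("wrist");img=ctrl.get_image("wrist");cv2.imwrite("pics/w3.png",img[:,:,::-1])
for l in ["violet"]:
    for r in ctrl.masks_of("wrist",f"torch_{l}_mid")[:5]:
        v,u=np.nonzero(r['pixels'])
        P=unproj("wrist",np.c_[u,v],0.016,p)[:,:2]
        c=P.mean(0);w,V=np.linalg.eigh(np.cov((P-c).T));a=V[:,1]*np.sign(V[0,1]);s=(P-c)@a
        print(l,round(r['score'],2),np.round([u.mean(),v.mean()]),"mid",(c+a*(s.min()+s.max())/2).round(4),"len",(s.max()-s.min()).round(3),"ang",np.degrees(np.arctan2(a[1],a[0])).round(1))
plan([.404,.2185,.018],16.9)
```

```text
violet 0.86 [306. 243.] mid [0.4006 0.2178] len 0.11 ang 16.9
t 4.35 from [0.4099 0.2174 0.1243] ang 16.63 n 2
[0.0037, 0.0531, -0.0013] [-0.0, -0.14, -0.57]
[0.0032, 0.0531, -0.0013] [-0.0, -0.14, -0.57]
```

View pics/w3.png

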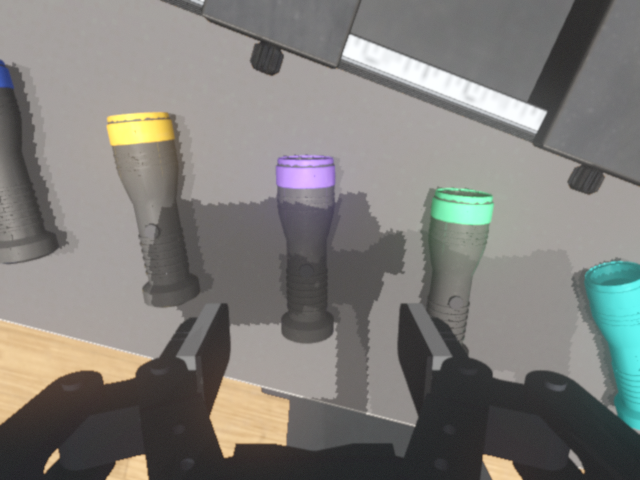

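```bash
python3 -c "
from h import *
plan([.396,.2165,.018],16.9)"
```

```text
t 4.35 from [0.4099 0.2174 0.1243] ang 16.63 n 2
[0.0078, 0.053, -0.0015] [-0.0, -0.14, -0.57]
[0.0073, 0.0531, -0.0015] [-0.0, -0.14, -0.57]
```

>>> {"fn": "servo_tool", "kwargs": {
  "delta_pos": [
    [0.0078, 0.045, -0.0015],
    [0.006, 0.04, -0.0015],
    [0, 0, 0]
  ],
  "dr": [
    [0, -0.1, -0.5],
    [0, -0.1, -0.5],
    [0, 0, 0]
  ],
  "grip": [0.7, 0.7, 0.7]
}}

```text
t: 4.72
tool_pos: [0.4075, 0.2212, 0.0492]
tool_rot: [-0.28, 2.058, -2.048]
contact_force: [0.4, 0.7, 0.3]
opening: 0.06
```

Run:
```python
from h import *
plan([.396,.2165,.018],16.9)
print(R.from_rotvec(ctrl.get_obs()['tool_rot']).as_matrix().round(3))
```

```text
t 4.72 from [0.4075 0.2212 0.0492] ang 16.85 n 1
[0.0132, 0.0309, 0.0012] [0.08, -0.05, -1.37]
[[-0.957  0.022  0.29 ]
 [-0.29   0.008 -0.957]
 [-0.024 -1.    -0.001]]
```

>>> {"fn": "servo_tool", "kwargs": {
  "delta_pos": [
    [0.0132, 0.02, 0.0012],
    [0, 0, 0]
  ],
  "dr": [
    [0, 0, -1.4],
    [0, 0, 0]
  ],
  "grip": [0.7, 0.7]
}}

```text
t: 4.97
tool_pos: [0.3994, 0.2179, 0.033]
tool_rot: [-0.299, 2.063, -2.058]
contact_force: [0.1, 0.3, 1.1]
opening: 0.0592
```

Run:
```python
from h import *
plan([.396,.2165,.018],16.9)
o=ctrl.get_obs();print(o['q'].round(3),o['dq'].round(3))
```

```text
t 4.97 from [0.3994 0.2179 0.033 ] ang 16.88 n 1
[0.0038, 0.015, 0.0004] [0.1, -0.02, -0.39]
[ 3.350e-01 -1.240e-01  2.167e+00  2.000e-03  1.092e+00  1.610e+00] [ 0.001 -0.031 -0.078  0.002 -0.012  0.001]
```

>>> {"fn": "servo_tool", "kwargs": {
  "delta_pos": [
    [0.004, 0.015, 0.0004],
    [0, 0, 0]
  ],
  "dr": [
    [0, 0, -0.4],
    [0, 0, 0]
  ],
  "grip": [0.7, 0.7]
}}

```text
t: 5.22
tool_pos: [0.3972, 0.2169, 0.019]
tool_rot: [-0.303, 2.064, -2.059]
contact_force: [0.4, 0.4, -0.7]
opening: 0.0601
```

>>> {"fn": "servo_tool", "kwargs": {
  "delta_pos": [
    [0, 0, 0],
    [0, 0, 0],
    [0, 0, 0],
    [0, 0, 0]
  ],
  "dr": [
    [0, 0, 0],
    [0, 0, 0],
    [0, 0, 0],
    [0, 0, 0]
  ],
  "grip": [0.1, 0.1, 0.1, 0.1],
  "grip_force": 50
}}

```text
t: 5.72
tool_pos: [0.3978, 0.217, 0.0197]
tool_rot: [-0.302, 2.064, -2.059]
contact_force: [0.1, -0.5, -1.9]
opening: 0.03
```

Run:
```python
from h import *
plan([.447,-.1848,.25],11.5)
img=ctrl.get_image("wrist");cv2.imwrite("pics/w4.png",img[:,:,::-1])
```

```text
t 5.72 from [0.3978 0.217  0.0197] ang 16.87 n 9
[0.0076, -0.0257, 0.0443] [0.01, 0.6, -0.03]
[0.0072, -0.0257, 0.0443] [0.01, 0.6, -0.03]
[0.0067, -0.0257, 0.0444] [0.01, 0.6, -0.03]
[0.0063, -0.0257, 0.0445] [0.01, 0.6, -0.03]
[0.0058, -0.0257, 0.0446] [0.01, 0.6, -0.03]
[0.0054, -0.0256, 0.0446] [0.01, 0.6, -0.03]
[0.0049, -0.0256, 0.0447] [0.01, 0.6, -0.03]
[0.0045, -0.0256, 0.0447] [0.01, 0.6, -0.03]
[0.004, -0.0256, 0.0448] [0.01, 0.6, -0.03]
```

View pics/w4.png

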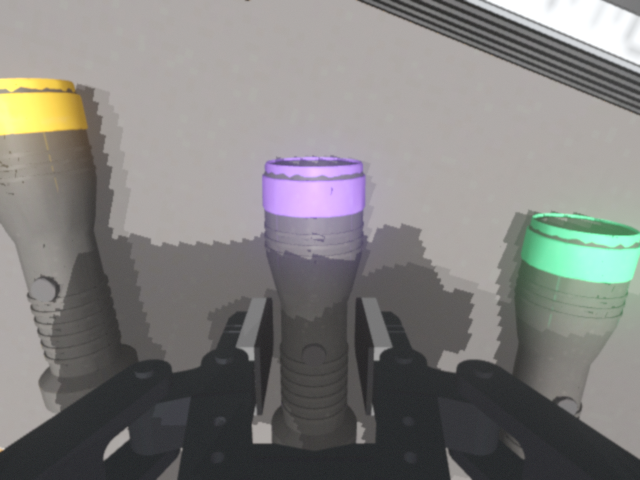

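>>> {"fn": "servo_tool", "kwargs": {
  "delta_pos": [
    [0, 0, 0],
    [0, 0, 0],
    [0, 0, 0]
  ],
  "dr": [
    [0, 0, 0],
    [0, 0, 0],
    [0, 0, 0]
  ],
  "grip": [0, 0, 0]
}}

```text
t: 6.15
tool_pos: [0.3977, 0.217, 0.0196]
tool_rot: [-0.302, 2.064, -2.059]
contact_force: [0.1, 0.5, -1.0]
opening: 0.0302
```

>>> {"fn": "servo_tool", "kwargs": {
  "delta_pos": [
    [0, -0.02, 0],
    [0, -0.04, 0],
    [0, 0, 0]
  ],
  "dr": [
    [0, 0, 0],
    [0, 0, 0],
    [0, 0, 0]
  ],
  "grip": [0, 0, 0]
}}

```text
t: 6.52
tool_pos: [0.3968, 0.2166, 0.0802]
tool_rot: [-0.304, 2.065, -2.06]
contact_force: [-0.2, 0.1, -1.8]
opening: 0.0297
```

Run:
```python
from h import *
img=ctrl.get_image("wrist");cv2.imwrite("pics/w5.png",img[:,:,::-1])
plan([.439,-.1865,.2],11.5)
```

```text
t 6.58 from [0.395  0.2159 0.0779] ang 16.86 n 8
[0.0094, -0.0153, 0.0497] [0.01, 0.67, 0.02]
[0.0088, -0.0153, 0.0498] [0.01, 0.67, 0.02]
[0.0082, -0.0153, 0.0499] [0.01, 0.67, 0.02]
[0.0076, -0.0153, 0.05] [0.01, 0.67, 0.02]
[0.007, -0.0153, 0.0501] [0.01, 0.67, 0.02]
[0.0064, -0.0153, 0.0502] [0.01, 0.67, 0.02]
[0.0058, -0.0153, 0.0503] [0.01, 0.67, 0.02]
[0.0052, -0.0153, 0.0503] [0.01, 0.67, 0.02]
```

View pics/w5.png

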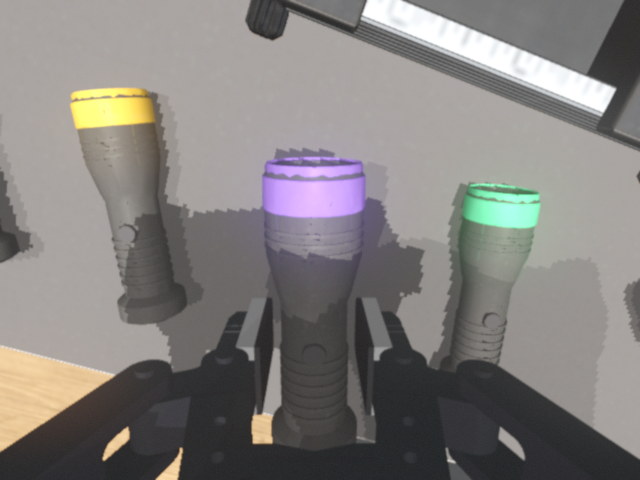

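Run:
```python
from h import *
o=ctrl.get_obs();p=ctrl.camera_params("wrist");M=R.from_rotvec(o['tool_rot']).as_matrix()
z=o['tool_pos'][2]-.0037
for uv in [(264,166),(364,166),(264,200),(365,200),(275,440),(353,440)]:
    P=unproj("wrist",uv,z,p)[0];print(uv,(M.T@(P-o['tool_pos'])).round(4))
```

```text
(264, 166) [-0.0561  0.0036 -0.0148]
(364, 166) [-0.0561  0.0035  0.0157]
(264, 200) [-0.0455  0.0036 -0.0151]
(365, 200) [-0.0455  0.0036  0.0164]
(275, 440) [ 0.0452  0.0038 -0.014 ]
(353, 440) [0.0452 0.0038 0.0151]
```

>>> {"fn": "servo_tool", "kwargs": {
  "delta_pos": [
    [0.0095, -0.025, 0.05],
    [0.009, -0.025, 0.05],
    [0.008, -0.025, 0.05],
    [0.0075, -0.025, 0.05],
    [0.007, -0.02, 0.05]
  ],
  "dr": [
    [0, 0.7, 0],
    [0, 0.7, 0],
    [0, 0.7, 0],
    [0, 0.7, 0],
    [0, 0.7, 0]
  ],
  "grip": [0, 0, 0, 0, 0]
}}

```text
t: 7.2
tool_pos: [0.4178, -0.0403, 0.1896]
tool_rot: [-0.276, 2.106, -2.1]
contact_force: [2.0, 0.6, 0.0]
opening: 0.0298
```

>>> {"fn": "servo_tool", "kwargs": {
  "delta_pos": [
    [0.0064, 0, 0.05],
    [0.0058, 0, 0.05],
    [0.005, 0, 0.05],
    [0, 0, 0]
  ],
  "dr": [
    [0, 0.7, 0],
    [0, 0.7, 0],
    [0, 0.7, 0],
    [0, 0, 0]
  ],
  "grip": [0, 0, 0, 0]
}}

```text
t: 7.7
tool_pos: [0.4328, -0.1973, 0.1838]
tool_rot: [-0.238, 2.137, -2.122]
contact_force: [-0.7, 0.3, -1.0]
opening: 0.0294
```

Run:
```python
from h import *
img=ctrl.get_image("wrist");cv2.imwrite("pics/w6.png",img[:,:,::-1])
plan([.439,-.1865,.1],11.5)
```

```text
t 7.75 from [ 0.4325 -0.1957  0.1834] ang 11.39 n 2
[-0.0051, 0.0416, -0.0034] [0.31, -0.06, 0.73]
[-0.0046, 0.0417, -0.0037] [0.31, -0.06, 0.73]
```

View pics/w6.png

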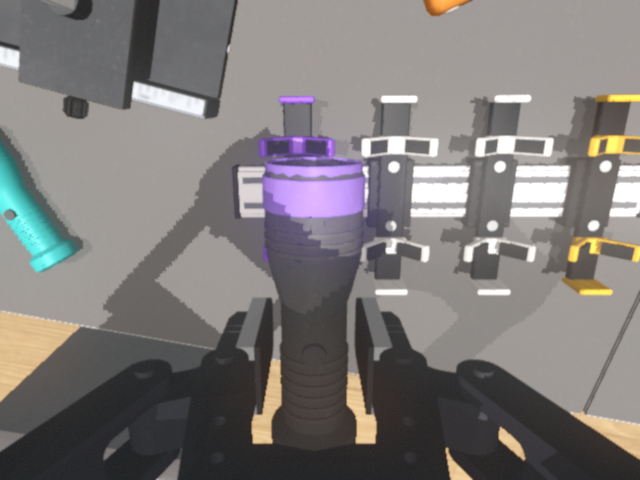

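>>> {"fn": "servo_tool", "kwargs": {
  "delta_pos": [
    [-0.007, 0.042, -0.0045],
    [-0.007, 0.04, -0.0045],
    [0, 0, 0]
  ],
  "dr": [
    [0.3, 0, 0.7],
    [0.3, 0, 0.7],
    [0, 0, 0]
  ],
  "grip": [0, 0, 0]
}}

```text
t: 8.12
tool_pos: [0.4415, -0.1799, 0.0965]
tool_rot: [-0.218, 2.121, -2.113]
contact_force: [-0.4, 0.8, -1.6]
opening: 0.0302
```

Run:
```python
from h import *
plan([.4433,-.1856,.08],11.5)
```

```text
t 8.12 from [ 0.4415 -0.1799  0.0965] ang 11.53 n 1
[-0.0007, 0.0165, 0.006] [0.25, 0.03, 0.2]
```

>>> {"fn": "servo_tool", "kwargs": {
  "delta_pos": [
    [-0.001, 0.0165, 0.005],
    [0, 0, 0]
  ],
  "dr": [
    [0.2, 0, 0.2],
    [0, 0, 0]
  ],
  "grip": [0, 0]
}}

```text
t: 8.38
tool_pos: [0.4439, -0.1834, 0.0813]
tool_rot: [-0.216, 2.114, -2.113]
contact_force: [-0.7, -0.1, -1.4]
opening: 0.0299
```

Run:
```python
from h import *
plan([.4433,-.1856,.056],11.5)
img=ctrl.get_image("wrist");cv2.imwrite("pics/w7.png",img[:,:,::-1])
```

```text
t 8.38 from [ 0.4439 -0.1834  0.0813] ang 11.69 n 1
[0.0011, 0.0253, 0.002] [0.03, 0.19, -0.02]
```

View pics/w7.png

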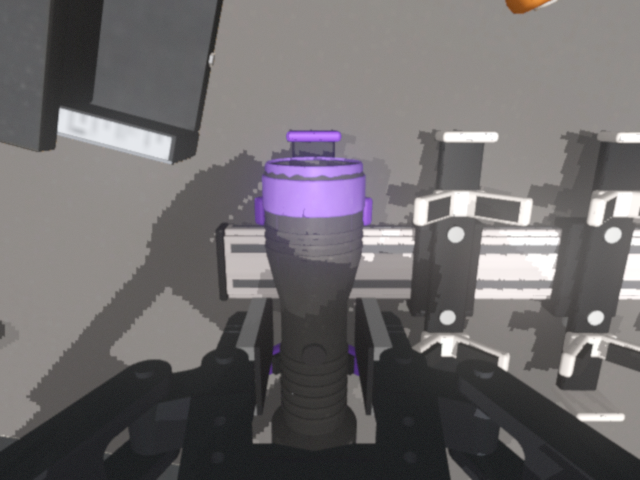

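>>> {"fn": "servo_tool", "kwargs": {
  "delta_pos": [
    [0.001, 0.018, 0.002],
    [0.0, 0.006, 0],
    [0, 0, 0]
  ],
  "dr": [
    [0, 0.2, 0],
    [0, 0, 0],
    [0, 0, 0]
  ],
  "grip": [0, 0, 0]
}}

```text
t: 8.8
tool_pos: [0.4462, -0.1871, 0.0602]
tool_rot: [-0.206, 2.108, -2.117]
contact_force: [-0.2, -0.1, -1.1]
opening: 0.0298
```

Run:
```python
from h import *
plan([.4433,-.1856,.0536],11.5)
```

```text
t 8.8 from [ 0.4462 -0.1871  0.0602] ang 11.51 n 1
[0.0026, 0.0066, -0.002] [-0.27, 0.01, -0.35]
```

>>> {"fn": "servo_tool", "kwargs": {
  "delta_pos": [
    [0.0026, 0.005, -0.002],
    [0.0, 0.003, 0],
    [0, 0, 0]
  ],
  "dr": [
    [-0.2, 0, -0.3],
    [0, 0, 0],
    [0, 0, 0]
  ],
  "grip": [0, 0, 0]
}}

```text
t: 9.18
tool_pos: [0.4445, -0.1858, 0.0569]
tool_rot: [-0.212, 2.116, -2.115]
contact_force: [0.2, -0.1, -0.9]
opening: 0.03
```

Run:
```python
from h import *
plan([.4433,-.1856,.0536],11.5)
```

```text
t 9.18 from [ 0.4445 -0.1858  0.0569] ang 11.51 n 1
[0.0012, 0.0033, -0.0004] [0.01, 0.01, -0.06]
```

>>> {"fn": "servo_tool", "kwargs": {
  "delta_pos": [
    [0.0005, 0.004, -0.0004],
    [0.0, 0.002, 0],
    [0, 0, 0]
  ],
  "dr": [
    [0, 0, 0],
    [0, 0, 0],
    [0, 0, 0]
  ],
  "grip": [0, 0, 0]
}}

```text
t: 9.55
tool_pos: [0.445, -0.186, 0.057]
tool_rot: [-0.215, 2.117, -2.115]
contact_force: [-0.8, -0.1, -0.6]
opening: 0.0298
```

>>> {"fn": "servo_tool", "kwargs": {
  "delta_pos": [
    [0.001, 0.006, -0.0004],
    [0, 0, 0]
  ],
  "dr": [
    [0, 0, 0],
    [0, 0, 0]
  ],
  "grip": [0, 0]
}}

```text
t: 9.8
tool_pos: [0.4457, -0.1862, 0.0575]
tool_rot: [-0.215, 2.118, -2.113]
contact_force: [-0.4, 0.0, -2.0]
opening: 0.0299
```

Run:
```python
from h import *
plan([.4433,-.1856,.0536],11.5)
img=ctrl.get_image("wrist");cv2.imwrite("pics/w8.png",img[:,:,::-1])
o=ctrl.get_obs(); print(o['q'].round(4),o['effort'].round(2),o['contact_force'],o['wrist_torque'])
img=ctrl.get_image("side");cv2.imwrite("pics/s8.png",cv2.resize(img[160:280,340:460],None,fx=5,fy=5)[:,:,::-1])
```

```text
t 9.8 from [ 0.4457 -0.1862  0.0575] ang 11.55 n 1
[0.0023, 0.0039, -0.0011] [0.12, 0.05, 0.03]
[-5.5060e-01 -8.8200e-02  2.0860e+00  1.1000e-03  1.1439e+00  8.1810e-01] [-4.600e-01 -2.639e+01 -3.107e+01 -1.200e-01 -5.700e-01  3.000e-02] [-2.04551604  2.6849284   8.82250488] [0.37731182 0.40196873 0.02149514]
```

View pics/w8.png

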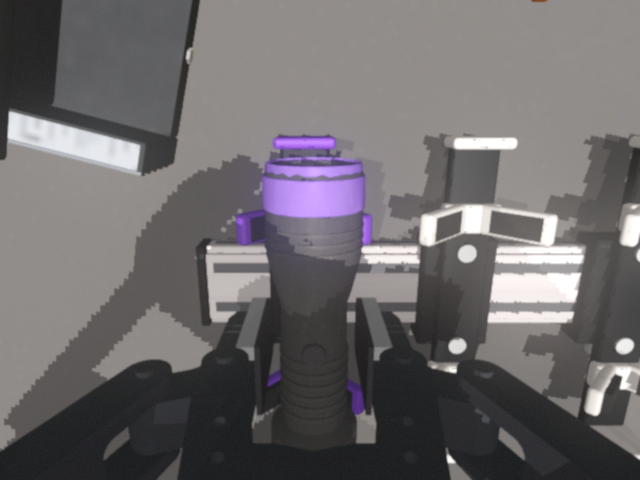

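View pics/s8.png

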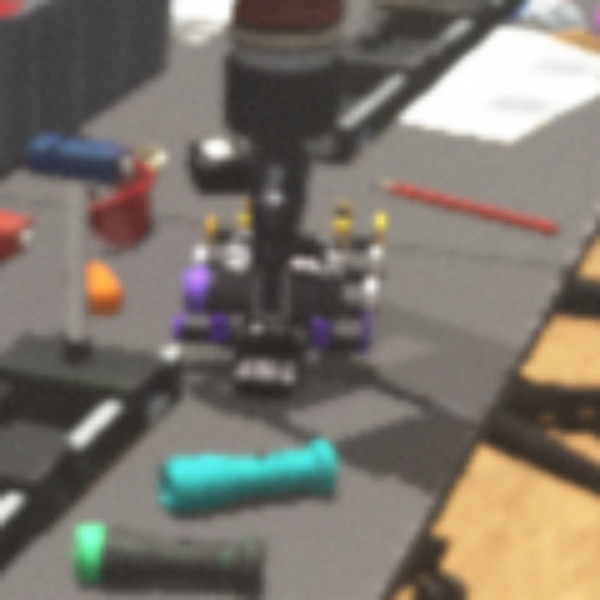

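>>> {"fn": "servo_tool", "kwargs": {
  "delta_pos": [
    [0.001, -0.005, -0.003],
    [0.001, 0, 0],
    [0, 0, 0]
  ],
  "dr": [
    [0, 0, 0],
    [0, 0, 0],
    [0, 0, 0]
  ],
  "grip": [0, 0, 0]
}}

```text
t: 10.28
tool_pos: [0.4428, -0.1837, 0.0609]
tool_rot: [-0.214, 2.117, -2.114]
contact_force: [-1.0, 0.2, -1.9]
opening: 0.0297
```

Run:
```python
from h import *
plan([.4427,-.1837,.0536],11.5)
img=ctrl.get_image("wrist");cv2.imwrite("pics/w9.png",img[:,:,::-1])
```

```text
t 10.28 from [ 0.4428 -0.1837  0.0609] ang 11.54 n 1
[0.0001, 0.0073, -0.0] [0.08, 0.04, 0.01]
```

View pics/w9.png

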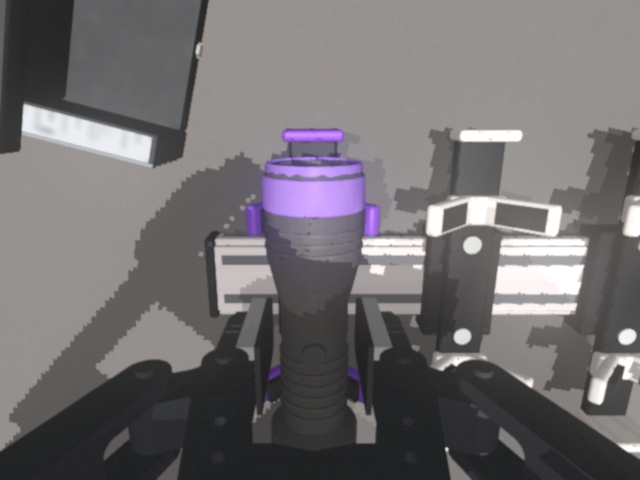

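>>> {"fn": "servo_tool", "kwargs": {
  "delta_pos": [
    [0.0, 0.006, 0],
    [0.0, 0.003, 0],
    [0, 0, 0]
  ],
  "dr": [
    [0, 0, 0],
    [0, 0, 0],
    [0, 0, 0]
  ],
  "grip": [0, 0, 0]
}}

```text
t: 10.7
tool_pos: [0.4429, -0.1836, 0.0541]
tool_rot: [-0.217, 2.121, -2.113]
contact_force: [-0.7, 0.8, 0.2]
opening: 0.0303
```

Run:
```python
from h import *
plan([.4427,-.1837,.0536],11.5)
o=ctrl.get_obs();print(o['contact_force'])
```

```text
t 10.7 from [ 0.4429 -0.1836  0.0541] ang 11.54 n 1
[0.0003, 0.0005, 0.0001] [0.23, 0.04, 0.16]
[-0.70530088  0.84114417  0.24380746]
```

>>> {"fn": "servo_tool", "kwargs": {
  "delta_pos": [
    [0.0, 0.003, 0],
    [0, 0, 0],
    [0, 0, 0],
    [0, 0, 0],
    [0, 0, 0]
  ],
  "dr": [
    [0, 0, 0],
    [0, 0, 0],
    [0, 0, 0],
    [0, 0, 0],
    [0, 0, 0]
  ],
  "grip": [0, 0.62, 0.62, 0.62, 0.62]
}}

```text
t: 11.32
tool_pos: [0.4433, -0.1838, 0.0529]
tool_rot: [-0.219, 2.122, -2.112]
contact_force: [0.3, 0.5, 0.9]
opening: 0.0529
```

>>> {"fn": "servo_tool", "kwargs": {
  "delta_pos": [
    [0, -0.02, 0],
    [0, -0.05, 0],
    [0, -0.055, 0],
    [0, -0.04, 0],
    [0, 0, 0]
  ],
  "dr": [
    [0, 0, 0],
    [0, 0, 0],
    [0, 0, 0],
    [0, 0, 0],
    [0, 0, 0]
  ],
  "grip": [0.62, 0.62, 0.62, 0.7, 0.7]
}}

```text
t: 11.95
tool_pos: [0.443, -0.1839, 0.2203]
tool_rot: [-0.223, 2.127, -2.111]
contact_force: [1.0, 0.0, 0.3]
opening: 0.0595
```

Run:
```python
from h import *
p=ctrl.camera_params("wrist")
img=ctrl.get_image("wrist");cv2.imwrite("pics/w10.png",img[:,:,::-1])
import pickle;pickle.dump((p,img),open("w10.pkl","wb"))
plan([.393,.3850,.2],22.9)
```

```text
t 12.0 from [ 0.442  -0.1833  0.2179] ang 11.54 n 10
[-0.0066, 0.0024, -0.0566] [0.07, -1.14, 0.05]
[-0.0077, 0.0023, -0.0565] [0.07, -1.14, 0.05]
[-0.0088, 0.0022, -0.0563] [0.07, -1.14, 0.05]
[-0.0099, 0.0022, -0.0562] [0.07, -1.14, 0.05]
[-0.011, 0.0021, -0.056] [0.07, -1.14, 0.05]
[-0.0122, 0.0021, -0.0557] [0.07, -1.14, 0.05]
[-0.0133, 0.002, -0.0555] [0.07, -1.14, 0.05]
[-0.0144, 0.0019, -0.0552] [0.07, -1.14, 0.05]
[-0.0154, 0.0019, -0.0549] [0.07, -1.14, 0.05]
[-0.0165, 0.0018, -0.0546] [0.07, -1.14, 0.05]
```

View pics/w10.png

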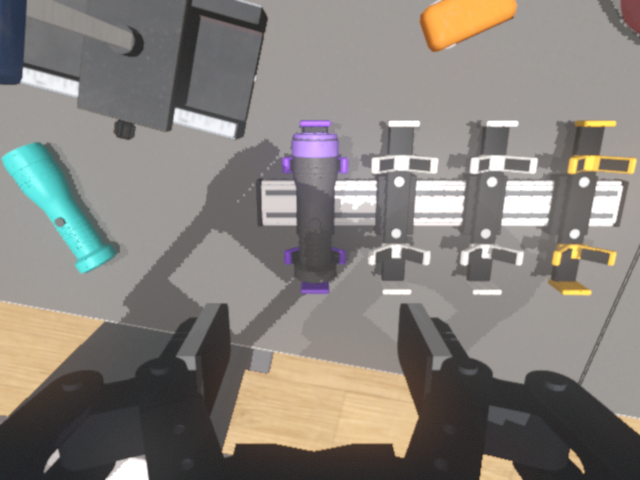

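Run:
```python
from h import *;import pickle
p,img=pickle.load(open("w10.pkl","rb"))
b=cv2.resize(img[110:300,270:450],None,fx=4,fy=4,interpolation=cv2.INTER_CUBIC)[:,:,::-1];cv2.imwrite("pics/z3.png",cv2.resize(b,None,fx=.75,fy=.75))
b=cv2.resize(img[110:300,450:640],None,fx=4,fy=4,interpolation=cv2.INTER_CUBIC)[:,:,::-1];cv2.imwrite("pics/z4.png",cv2.resize(b,None,fx=.75,fy=.75))
```

```text
(no output)
```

View pics/z3.png

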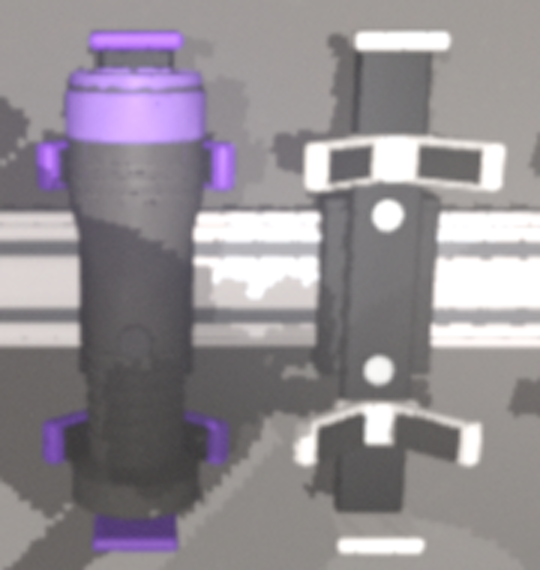

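View pics/z4.png

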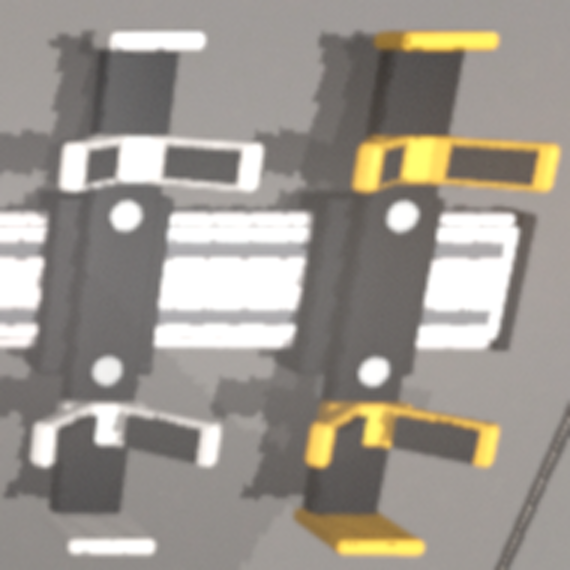

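Run:
```python
from h import *;import pickle
p,img=pickle.load(open("w10.pkl","rb"))
D={"violet":(270,(51,165),(222,165),(54,440),(218,440)),"w1":(270,(317,167),(492,167),(306,443),(470,443)),
"w2":(450,(73,166),(250,166),(43,443),(208,443)),"yellow":(450,(369,165),(547,166),(320,443),(487,443))}
a=np.array([np.cos(np.radians(11.5)),np.sin(np.radians(11.5))]);l=np.array([-a[1],a[0]])
for n,(u0,*q) in D.items():
    uv=[(u0+(x+.5)/3-.5,110+(y+.5)/3-.5) for x,y in q]
    P=unproj("wrist",uv,.051,p); F=P[:2].mean(0);B=P[2:].mean(0);d=F-B;c=((F+B)/2)[:2]
    print(n,c.round(4),"al/lat",(c@a).round(4),(c@l).round(4),"len",np.hypot(*d[:2]).round(4),"ang",np.degrees(np.arctan2(d[1],d[0])).round(2))
for c in [(.4472,-.1848),(.4595,-.2452),(.473,-.3115),(.4866,-.3777)]: print((c@a).round(4),(c@l).round(4))
print("placed",(np.array([.443,-.1838])@a).round(4),(np.array([.443,-.1838])@l).round(4))
```

```text
violet [ 0.4468 -0.1833] al/lat 0.4012 -0.2687 len 0.0665 ang 11.51
w1 [ 0.4586 -0.2435] al/lat 0.4008 -0.33 len 0.0667 ang 11.62
w2 [ 0.4723 -0.3096] al/lat 0.4011 -0.3976 len 0.0668 ang 11.4
yellow [ 0.486  -0.3755] al/lat 0.4013 -0.4648 len 0.0668 ang 11.38
0.4014 -0.2702
0.4014 -0.3319
0.4014 -0.3995
0.4015 -0.4671
placed 0.3975 -0.2684
```

>>> {"fn": "servo_tool", "kwargs": {
  "delta_pos": [
    [-0.0066, 0, -0.057],
    [-0.0077, 0, -0.0565],
    [-0.0088, 0, -0.0563],
    [-0.01, 0, -0.056],
    [-0.011, 0, -0.056]
  ],
  "dr": [
    [0, -1.14, 0],
    [0, -1.14, 0],
    [0, -1.14, 0],
    [0, -1.14, 0],
    [0, -1.14, 0]
  ],
  "grip": [0.7, 0.7, 0.7, 0.7, 0.7]
}}

```text
t: 12.62
tool_pos: [0.413, 0.1061, 0.2108]
tool_rot: [-0.333, 2.09, -2.057]
contact_force: [1.3, -0.4, -0.1]
opening: 0.0597
```

>>> {"fn": "servo_tool", "kwargs": {
  "delta_pos": [
    [-0.0122, 0, -0.0557],
    [-0.0133, 0, -0.0555],
    [-0.0144, 0.01, -0.055],
    [-0.0155, 0.02, -0.054],
    [0, 0, 0]
  ],
  "dr": [
    [0, -1.14, 0],
    [0, -1.14, 0],
    [0, -1.14, 0],
    [0, -1.14, 0],
    [0, 0, 0]
  ],
  "grip": [0.7, 0.7, 0.7, 0.7, 0.7]
}}

```text
t: 13.25
tool_pos: [0.3862, 0.341, 0.1711]
tool_rot: [-0.433, 2.041, -2.016]
contact_force: [-0.7, -0.9, -0.8]
opening: 0.06
```

Run:
```python
from h import *
plan([.3965,.3864,.09],22.9)
```

```text
t 13.25 from [0.3862 0.341  0.1711] ang 21.89 n 2
[-0.0147, 0.0404, -0.0184] [0.57, -0.51, 1.05]
[-0.0141, 0.0405, -0.0187] [0.57, -0.51, 1.05]
```

>>> {"fn": "servo_tool", "kwargs": {
  "delta_pos": [
    [-0.0145, 0.02, -0.0184],
    [-0.014, 0.02, -0.0187],
    [0, 0, 0]
  ],
  "dr": [
    [0.5, -0.5, 1.0],
    [0.5, -0.5, 1.0],
    [0, 0, 0]
  ],
  "grip": [0.7, 0.7, 0.7]
}}

```text
t: 13.62
tool_pos: [0.3959, 0.384, 0.1253]
tool_rot: [-0.413, 2.002, -2.009]
contact_force: [-0.5, -0.6, -0.5]
opening: 0.0598
```

```bash
cat >> h.py <<'E'
def look(l,name,z=0.016):
    p=ctrl.camera_params("wrist");img=ctrl.get_image("wrist");cv2.imwrite(f"pics/{name}.png",img[:,:,::-1])
    for r in ctrl.masks_of("wrist",f"torch_{l}_mid")[:5]:
        v,u=np.nonzero(r['pixels'])
        P=unproj("wrist",np.c_[u,v],z,p)[:,:2]
        c=P.mean(0);w,V=np.linalg.eigh(np.cov((P-c).T));a=V[:,1]*np.sign(V[0,1]);s=(P-c)@a
        m=c+a*(s.min()+s.max())/2
        print(l,round(r['score'],2),np.round([u.mean(),v.mean()]),"mid",m.round(4),"len",(s.max()-s.min()).round(3),"ang",np.degrees(np.arctan2(a[1],a[0])).round(1),"grip",(m-.004*a).round(4))
E
python3 - <<'E'
from h import *
look("blue","w11")
plan([.3965,.3864,.05],22.9)
E
```

```text
blue 0.92 [310. 221.] mid [0.4002 0.3877] len 0.11 ang 23.1 grip [0.3965 0.3861]
t 13.72 from [0.397  0.3839 0.1274] ang 22.78 n 2
[-0.0004, 0.0387, -0.0013] [-0.02, -0.06, 0.14]
[-0.0003, 0.0387, -0.0013] [-0.02, -0.06, 0.14]
```

View pics/w11.png

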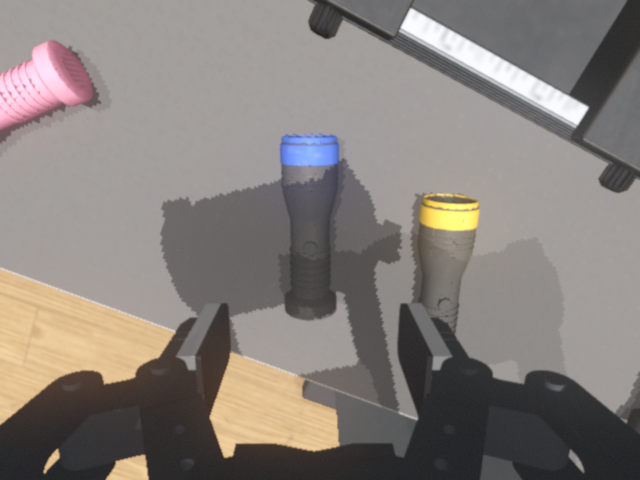

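>>> {"fn": "servo_tool", "kwargs": {
  "delta_pos": [
    [0, 0.04, -0.0013],
    [0, 0.04, -0.0013],
    [0, 0.012, 0],
    [0, 0, 0]
  ],
  "dr": [
    [0, 0, 0.1],
    [0, 0, 0.1],
    [0, 0, 0],
    [0, 0, 0]
  ],
  "grip": [0.7, 0.7, 0.7, 0.7]
}}

```text
t: 14.22
tool_pos: [0.4001, 0.3845, 0.0395]
tool_rot: [-0.391, 2.005, -2.001]
contact_force: [-0.3, 1.1, 0.2]
opening: 0.06
```

Run:
```python
from h import *
plan([.3965,.3862,.019],22.9)
```

```text
t 14.22 from [0.4001 0.3845 0.0395] ang 22.5 n 1
[0.0029, 0.0204, -0.0029] [0.03, -0.4, -0.42]
```

>>> {"fn": "servo_tool", "kwargs": {
  "delta_pos": [
    [0.003, 0.0204, -0.003],
    [0, 0.001, 0],
    [0, 0, 0]
  ],
  "dr": [
    [0, -0.4, -0.4],
    [0, 0, 0],
    [0, 0, 0]
  ],
  "grip": [0.7, 0.7, 0.0]
}}

```text
t: 14.6
tool_pos: [0.3984, 0.3876, 0.0204]
tool_rot: [-0.4, 2.003, -1.997]
contact_force: [1.2, 0.7, -0.6]
opening: 0.043
```

>>> {"fn": "servo_tool", "kwargs": {
  "delta_pos": [
    [0, 0, 0],
    [0, 0, 0],
    [0, 0, 0],
    [0, 0, 0]
  ],
  "dr": [
    [0, 0, 0],
    [0, 0, 0],
    [0, 0, 0],
    [0, 0, 0]
  ],
  "grip": [0, 0, 0, 0]
}}

```text
t: 15.1
tool_pos: [0.3987, 0.388, 0.0213]
tool_rot: [-0.399, 2.003, -1.995]
contact_force: [-0.6, -0.3, -0.6]
opening: 0.0301
```

>>> {"fn": "servo_tool", "kwargs": {
  "delta_pos": [
    [0, -0.02, 0],
    [0, -0.045, 0],
    [0, -0.05, 0],
    [0, -0.03, 0],
    [0, 0, 0]
  ],
  "dr": [
    [0, 0, 0],
    [0, 0, 0],
    [0, 0, 0],
    [0, 0, 0],
    [0, 0, 0]
  ],
  "grip": [0, 0, 0, 0, 0]
}}

```text
t: 15.72
tool_pos: [0.3982, 0.3875, 0.1757]
tool_rot: [-0.396, 2.003, -1.993]
contact_force: [-0.4, -0.7, -2.0]
opening: 0.0301
```

```bash
cat >> h.py <<'E'
A=np.array([np.cos(np.radians(11.5)),np.sin(np.radians(11.5))]);L=np.array([-A[1],A[0]])
def slot(lat,off=.004): return (.4013-off)*A+lat*L
def held(l,name,dz=.0035):
    o=ctrl.get_obs();p=ctrl.camera_params("wrist");M=R.from_rotvec(o['tool_rot']).as_matrix();z=o['tool_pos'][2]-dz
    img=ctrl.get_image("wrist");cv2.imwrite(f"pics/{name}.png",img[:,:,::-1])
    for r in ctrl.masks_of("wrist",f"torch_{l}_mid")[:3]:
        v,u=np.nonzero(r['pixels']); P=(unproj("wrist",np.c_[u,v],z,p)-o['tool_pos'])@M
        print(round(r['score'],2),"x",np.percentile(P[:,0],[0,100]).round(4),"front half z",np.percentile(P[P[:,0]<-.03,2],[1,99]).round(4))
E
python3 - <<'E'
from h import *
held("blue","w12")
print(slot(-.3298)); plan([*slot(-.3298),.16],11.5)
E
```

```text
0.97 x [-0.0575  0.0486] front half z [-0.0151  0.0153]
[ 0.45507563 -0.24397029]
t 15.82 from [0.3965 0.3863 0.1717] ang 22.92 n 11
[0.0174, 0.0009, 0.0548] [0.01, 1.04, -0.02]
[0.0164, 0.0009, 0.0552] [0.01, 1.04, -0.02]
[0.0154, 0.001, 0.0554] [0.01, 1.04, -0.02]
[0.0144, 0.001, 0.0557] [0.01, 1.04, -0.02]
[0.0134, 0.001, 0.056] [0.01, 1.04, -0.02]
[0.0124, 0.001, 0.0562] [0.01, 1.04, -0.02]
[0.0114, 0.001, 0.0564] [0.01, 1.04, -0.02]
[0.0103, 0.001, 0.0566] [0.01, 1.04, -0.02]
[0.0093, 0.001, 0.0568] [0.01, 1.04, -0.02]
[0.0083, 0.001, 0.0569] [0.01, 1.04, -0.02]
[0.0072, 0.0011, 0.0571] [0.01, 1.04, -0.02]
```

View pics/w12.png

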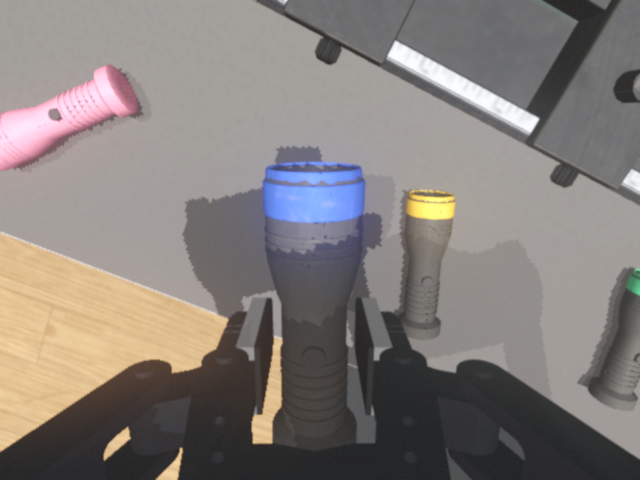

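>>> {"fn": "servo_tool", "kwargs": {
  "delta_pos": [
    [0.0175, -0.015, 0.055],
    [0.0165, -0.015, 0.055],
    [0.0155, -0.005, 0.0555],
    [0.0145, -0.005, 0.0555],
    [0.0135, 0, 0.056]
  ],
  "dr": [
    [0, 1.04, 0],
    [0, 1.04, 0],
    [0, 1.04, 0],
    [0, 1.04, 0],
    [0, 1.04, 0]
  ],
  "grip": [0, 0, 0, 0, 0]
}}

```text
t: 16.45
tool_pos: [0.4177, 0.0931, 0.2007]
tool_rot: [-0.343, 2.055, -2.06]
contact_force: [0.5, -0.2, -0.3]
opening: 0.03
```

>>> {"fn": "servo_tool", "kwargs": {
  "delta_pos": [
    [0.0125, 0, 0.056],
    [0.0115, 0, 0.0565],
    [0.0105, 0, 0.0565],
    [0.0095, 0, 0.057],
    [0.0085, 0, 0.057]
  ],
  "dr": [
    [0, 1.04, 0],
    [0, 1.04, 0],
    [0, 1.04, 0],
    [0, 1.04, 0],
    [0, 1.04, 0]
  ],
  "grip": [0, 0, 0, 0, 0]
}}

```text
t: 17.08
tool_pos: [0.4383, -0.2012, 0.1891]
tool_rot: [-0.267, 2.124, -2.112]
contact_force: [0.4, -0.6, -0.5]
opening: 0.0299
```

>>> {"fn": "servo_tool", "kwargs": {
  "delta_pos": [
    [0, 0, 0],
    [0, 0, 0]
  ],
  "dr": [
    [0, 0, 0],
    [0, 0, 0]
  ],
  "grip": [0, 0]
}}

```text
t: 17.32
tool_pos: [0.4359, -0.2032, 0.1845]
tool_rot: [-0.268, 2.136, -2.113]
contact_force: [0.0, 0.5, -1.3]
opening: 0.0298
```

Run:
```python
from h import *
plan([*slot(-.3298),.085],11.5)
```

```text
t 17.32 from [ 0.4359 -0.2032  0.1845] ang 12.31 n 2
[-0.0068, 0.0492, 0.0227] [0.42, 0.4, 1.02]
[-0.0061, 0.0495, 0.0223] [0.42, 0.4, 1.02]
```

>>> {"fn": "servo_tool", "kwargs": {
  "delta_pos": [
    [-0.0068, 0.02, 0.023],
    [-0.0061, 0.02, 0.0225],
    [0, 0, 0]
  ],
  "dr": [
    [0.4, 0.4, 1.0],
    [0.4, 0.4, 1.0],
    [0, 0, 0]
  ],
  "grip": [0, 0, 0]
}}

```text
t: 17.7
tool_pos: [0.4566, -0.2407, 0.1398]
tool_rot: [-0.222, 2.119, -2.11]
contact_force: [-0.3, 0.2, -2.1]
opening: 0.0295
```

Run:
```python
from h import *
plan([*slot(-.3298),.085],11.5)
```

```text
t 17.7 from [ 0.4566 -0.2407  0.1398] ang 11.81 n 1
[0.002, 0.0547, 0.0031] [0.26, 0.31, 0.14]
```

>>> {"fn": "servo_tool", "kwargs": {
  "delta_pos": [
    [0.0015, 0.052, 0.0028],
    [0, 0, 0],
    [0, 0, 0]
  ],
  "dr": [
    [0.2, 0.3, 0.1],
    [0, 0, 0],
    [0, 0, 0]
  ],
  "grip": [0, 0, 0]
}}

```text
t: 18.08
tool_pos: [0.4573, -0.2407, 0.09]
tool_rot: [-0.216, 2.112, -2.113]
contact_force: [-0.5, 0.0, 0.4]
opening: 0.0297
```

Run:
```python
from h import *
plan([*slot(-.3298),.065],11.5)
o=ctrl.get_obs()['tool_pos'][:2];print("lat",o@L,"al",o@A)
img=ctrl.get_image("wrist");cv2.imwrite("pics/w13.png",img[:,:,::-1])
```

```text
t 18.07 from [ 0.4573 -0.2407  0.09  ] ang 11.79 n 1
[0.0029, 0.025, 0.0027] [-0.03, 0.29, -0.09]
lat -0.32706653822689186 al 0.40011358271438136
```

View pics/w13.png

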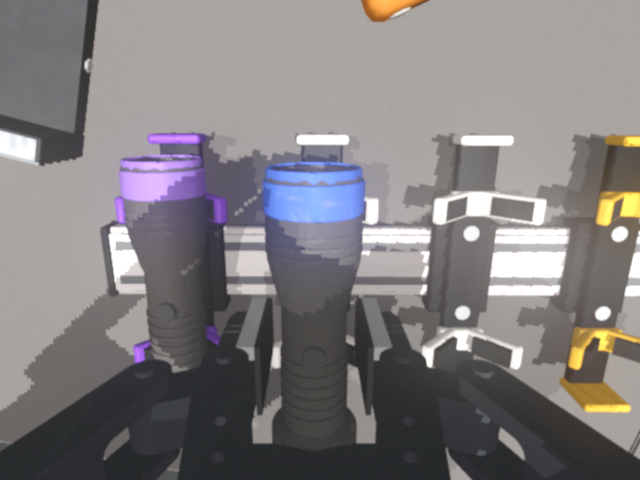

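>>> {"fn": "servo_tool", "kwargs": {
  "delta_pos": [
    [0.003, 0.012, 0.003],
    [0, 0.008, 0],
    [0, 0, 0]
  ],
  "dr": [
    [0, 0.3, 0],
    [0, 0, 0],
    [0, 0, 0]
  ],
  "grip": [0, 0, 0]
}}

```text
t: 18.5
tool_pos: [0.4562, -0.245, 0.0719]
tool_rot: [-0.207, 2.11, -2.117]
contact_force: [-0.5, 0.5, -1.0]
opening: 0.0296
```

Run:
```python
from h import *
plan([*slot(-.3298),.055],11.5)
o=ctrl.get_obs()['tool_pos'][:2];print("lat",o@L,"al",o@A)
img=ctrl.get_image("wrist");cv2.imwrite("pics/w14.png",img[:,:,::-1])
```

```text
t 18.5 from [ 0.4562 -0.245   0.0719] ang 11.5 n 1
[0.001, 0.0169, -0.0013] [-0.23, -0.0, -0.27]
lat -0.33107306264970965 al 0.39818140049291817
```

View pics/w14.png

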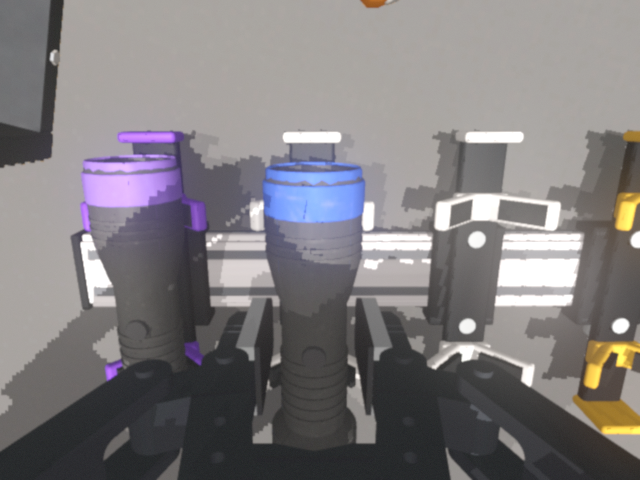

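>>> {"fn": "servo_tool", "kwargs": {
  "delta_pos": [
    [0.001, 0.01, -0.001],
    [0, 0.007, 0],
    [0, 0, 0]
  ],
  "dr": [
    [-0.2, 0, -0.2],
    [0, 0, 0],
    [0, 0, 0]
  ],
  "grip": [0, 0, 0]
}}

```text
t: 18.92
tool_pos: [0.4558, -0.2448, 0.0551]
tool_rot: [-0.21, 2.114, -2.116]
contact_force: [-1.8, 2.2, 5.4]
opening: 0.0298
```

Run:
```python
from h import *
plan([*slot(-.3298),.055],11.5)
o=ctrl.get_obs()['tool_pos'][:2];print("lat",o@L,"al",o@A)
```

```text
t 18.93 from [ 0.4558 -0.2448  0.0551] ang 11.48 n 1
[0.0005, 0.0001, -0.0009] [-0.06, -0.02, -0.12]
lat -0.3307166022269014 al 0.39781602167209534
```

>>> {"fn": "servo_tool", "kwargs": {
  "delta_pos": [
    [0, 0, -0.001],
    [0, 0, 0],
    [0, 0, 0],
    [0, 0, 0],
    [0, 0, 0]
  ],
  "dr": [
    [0, 0, 0],
    [0, 0, 0],
    [0, 0, 0],
    [0, 0, 0],
    [0, 0, 0]
  ],
  "grip": [0, 0.53, 0.53, 0.53, 0.53]
}}

```text
t: 19.55
tool_pos: [0.4557, -0.2442, 0.0548]
tool_rot: [-0.21, 2.112, -2.117]
contact_force: [-0.3, 0.5, 0.1]
opening: 0.0455
```

>>> {"fn": "servo_tool", "kwargs": {
  "delta_pos": [
    [0, -0.02, 0],
    [0, -0.05, 0],
    [0, -0.055, 0],
    [0, -0.04, 0],
    [0, 0, 0]
  ],
  "dr": [
    [0, 0, 0],
    [0, 0, 0],
    [0, 0, 0],
    [0, 0, 0],
    [0, 0, 0]
  ],
  "grip": [0.53, 0.53, 0.53, 0.7, 0.7]
}}

```text
t: 20.18
tool_pos: [0.4545, -0.2432, 0.2237]
tool_rot: [-0.212, 2.115, -2.116]
contact_force: [0.4, 0.4, -0.2]
opening: 0.0598
```

Run:
```python
from h import *
img=ctrl.get_image("wrist");cv2.imwrite("pics/w15.png",img[:,:,::-1])
plan([.405,.1315,.2],15.2)
```

```text
t 20.23 from [ 0.4537 -0.2426  0.2214] ang 11.49 n 7
[-0.0038, 0.0032, -0.0537] [0.02, -0.53, 0.01]
[-0.0043, 0.0032, -0.0537] [0.02, -0.53, 0.01]
[-0.0048, 0.0031, -0.0537] [0.02, -0.53, 0.01]
[-0.0053, 0.0031, -0.0536] [0.02, -0.53, 0.01]
[-0.0058, 0.0031, -0.0536] [0.02, -0.53, 0.01]
[-0.0063, 0.0031, -0.0535] [0.02, -0.53, 0.01]
[-0.0068, 0.0031, -0.0535] [0.02, -0.53, 0.01]
```

View pics/w15.png

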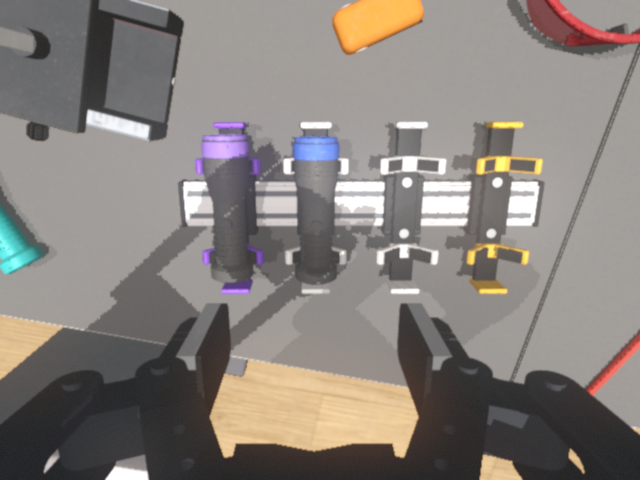

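Blue is seated in the white cradle next to violet. Next: green.

>>> {"fn": "servo_tool", "kwargs": {
  "delta_pos": [
    [-0.0038, 0, -0.055],
    [-0.0043, 0, -0.055],
    [-0.0048, 0, -0.055],
    [-0.0053, 0, -0.055],
    [-0.0058, 0.01, -0.055]
  ],
  "dr": [
    [0, -0.5, 0],
    [0, -0.5, 0],
    [0, -0.5, 0],
    [0, -0.5, 0],
    [0, -0.5, 0]
  ],
  "grip": [0.7, 0.7, 0.7, 0.7, 0.7]
}}

```text
t: 20.85
tool_pos: [0.4134, 0.0369, 0.2035]
tool_rot: [-0.264, 2.111, -2.092]
contact_force: [0.5, 0.2, 1.3]
opening: 0.0598
```

>>> {"fn": "servo_tool", "kwargs": {
  "delta_pos": [
    [-0.0063, 0.02, -0.055],
    [-0.0068, 0.02, -0.05],
    [0, 0, 0]
  ],
  "dr": [
    [0, -0.5, 0],
    [0, -0.5, 0],
    [0, 0, 0]
  ],
  "grip": [0.7, 0.7, 0.7]
}}

```text
t: 21.22
tool_pos: [0.3946, 0.1478, 0.1565]
tool_rot: [-0.298, 2.102, -2.082]
contact_force: [-0.1, 0.4, 0.2]
opening: 0.0597
```

Run:
```python
from h import *
plan([.405,.1315,.1],15.2)
```

```text
t 21.23 from [0.3946 0.1478 0.1565] ang 14.94 n 2
[-0.0035, 0.0281, 0.0096] [0.35, -0.13, 0.61]
[-0.0032, 0.0282, 0.0094] [0.35, -0.13, 0.61]
```

>>> {"fn": "servo_tool", "kwargs": {
  "delta_pos": [
    [-0.0035, 0.018, 0.0095],
    [-0.003, 0.018, 0.0095],
    [0, 0, 0]
  ],
  "dr": [
    [0.3, -0.1, 0.6],
    [0.3, -0.1, 0.6],
    [0, 0, 0]
  ],
  "grip": [0.7, 0.7, 0.7]
}}

```text
t: 21.6
tool_pos: [0.4032, 0.1298, 0.1157]
tool_rot: [-0.284, 2.083, -2.082]
contact_force: [-0.6, 0.7, 0.1]
opening: 0.0599
```

Run:
```python
from h import *
look("green","w16")
plan([.405,.1315,.05],15.2)
```

```text
green 0.75 [310. 228.] mid [0.4065 0.1327] len 0.111 ang 14.1 grip [0.4026 0.1318]
t 21.7 from [0.4044 0.1304 0.1177] ang 15.19 n 2
[-0.0005, 0.0338, -0.0004] [0.03, -0.0, 0.08]
[-0.0005, 0.0338, -0.0005] [0.03, -0.0, 0.08]
```

View pics/w16.png

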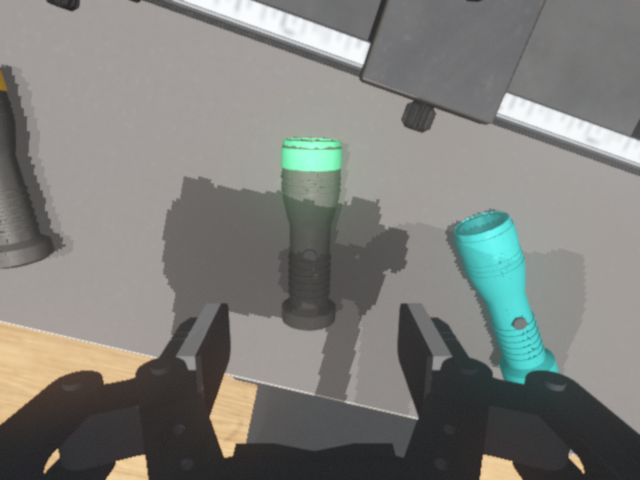

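>>> {"fn": "servo_tool", "kwargs": {
  "delta_pos": [
    [0.001, 0.04, -0.001],
    [0.001, 0.035, -0.0005],
    [0, 0.008, 0],
    [0, 0, 0]
  ],
  "dr": [
    [0, 0.3, 0],
    [0, 0.3, 0],
    [0, 0, 0],
    [0, 0, 0]
  ],
  "grip": [0.7, 0.7, 0.7, 0.7]
}}

```text
t: 22.2
tool_pos: [0.4065, 0.1314, 0.0382]
tool_rot: [-0.258, 2.085, -2.083]
contact_force: [0.2, 1.0, 0.1]
opening: 0.0596
```

Run:
```python
from h import *
plan([.4028,.1317,.019],14.6)
```

```text
t 22.2 from [0.4065 0.1314 0.0382] ang 14.48 n 1
[0.0037, 0.0192, -0.0012] [0.01, -0.12, -0.38]
```

>>> {"fn": "servo_tool", "kwargs": {
  "delta_pos": [
    [0.004, 0.0195, -0.001],
    [0.001, 0.002, 0],
    [0, 0, 0]
  ],
  "dr": [
    [0, 0, -0.4],
    [0, 0, 0],
    [0, 0, 0]
  ],
  "grip": [0.7, 0.7, 0.0]
}}

```text
t: 22.58
tool_pos: [0.4037, 0.1315, 0.0183]
tool_rot: [-0.26, 2.085, -2.085]
contact_force: [0.7, 0.5, 0.1]
opening: 0.0426
```

>>> {"fn": "servo_tool", "kwargs": {
  "delta_pos": [
    [0, 0, 0],
    [0, 0, 0],
    [0, 0, 0],
    [0, 0, 0]
  ],
  "dr": [
    [0, 0, 0],
    [0, 0, 0],
    [0, 0, 0],
    [0, 0, 0]
  ],
  "grip": [0, 0, 0, 0]
}}

```text
t: 23.08
tool_pos: [0.4041, 0.1316, 0.0189]
tool_rot: [-0.259, 2.085, -2.084]
contact_force: [-0.2, -0.1, -1.3]
opening: 0.0304
```

>>> {"fn": "servo_tool", "kwargs": {
  "delta_pos": [
    [0, -0.02, 0],
    [0, -0.045, 0],
    [0, -0.055, 0],
    [0, -0.045, 0],
    [0, 0, 0]
  ],
  "dr": [
    [0, 0, 0],
    [0, 0, 0],
    [0, 0, 0],
    [0, 0, 0],
    [0, 0, 0]
  ],
  "grip": [0, 0, 0, 0, 0]
}}

```text
t: 23.7
tool_pos: [0.4017, 0.1312, 0.1874]
tool_rot: [-0.263, 2.086, -2.086]
contact_force: [0.2, -0.2, -0.5]
opening: 0.0304
```

Run:
```python
from h import *
held("green","w17")
plan([*slot(-.3972),.19],11.5)
```

```text
0.57 x [-0.0588  0.0489] front half z [-0.0152  0.0164]
t 23.8 from [0.3992 0.1308 0.1827] ang 14.48 n 8
[0.0054, -0.0009, 0.0555] [0.01, 0.37, 0.05]
[0.005, -0.0009, 0.0556] [0.01, 0.37, 0.05]
[0.0047, -0.0009, 0.0556] [0.01, 0.37, 0.05]
[0.0043, -0.0009, 0.0556] [0.01, 0.37, 0.05]
[0.0039, -0.0009, 0.0556] [0.01, 0.37, 0.05]
[0.0036, -0.0009, 0.0557] [0.01, 0.37, 0.05]
[0.0032, -0.0009, 0.0557] [0.01, 0.37, 0.05]
[0.0029, -0.0009, 0.0557] [0.01, 0.37, 0.05]
```

View pics/w17.png

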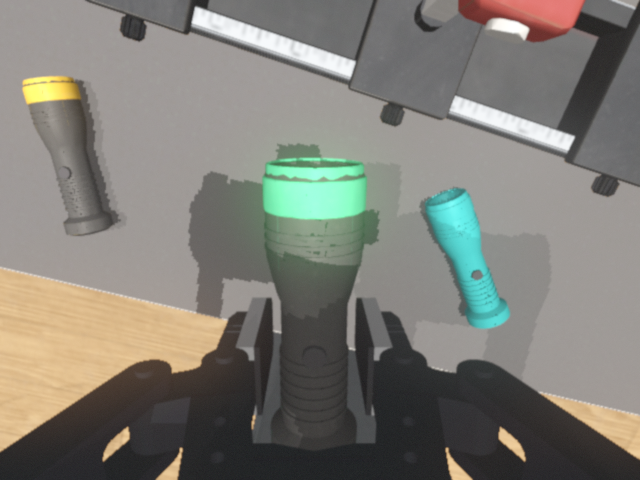

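>>> {"fn": "servo_tool", "kwargs": {
  "delta_pos": [
    [0.0055, -0.01, 0.056],
    [0.005, -0.005, 0.056],
    [0.0047, -0.005, 0.056],
    [0.0043, -0.003, 0.056],
    [0.004, -0.003, 0.056]
  ],
  "dr": [
    [0, 0.4, 0],
    [0, 0.4, 0],
    [0, 0.4, 0],
    [0, 0.4, 0],
    [0, 0.4, 0]
  ],
  "grip": [0, 0, 0, 0, 0]
}}

```text
t: 24.42
tool_pos: [0.4385, -0.1493, 0.1953]
tool_rot: [-0.267, 2.121, -2.103]
contact_force: [1.1, 0.0, -1.0]
opening: 0.0299
```

>>> {"fn": "servo_tool", "kwargs": {
  "delta_pos": [
    [0.0036, 0, 0.056],
    [0.0032, 0, 0.056],
    [0.003, 0, 0.056],
    [0, 0, 0],
    [0, 0, 0]
  ],
  "dr": [
    [0, 0.4, 0],
    [0, 0.3, 0],
    [0, 0.3, 0],
    [0, 0, 0],
    [0, 0, 0]
  ],
  "grip": [0, 0, 0, 0, 0]
}}

```text
t: 25.05
tool_pos: [0.4599, -0.3203, 0.1779]
tool_rot: [-0.261, 2.159, -2.105]
contact_force: [-0.4, -0.4, -0.3]
opening: 0.0299
```

Run:
```python
from h import *
plan([*slot(-.3972),.14],11.5)
```

```text
t 25.05 from [ 0.4599 -0.3203  0.1779] ang 11.67 n 1
[-0.012, 0.0377, -0.0072] [1.68, 0.14, 2.18]
```

>>> {"fn": "servo_tool", "kwargs": {
  "delta_pos": [
    [-0.012, 0.036, -0.0072],
    [0, 0.025, 0],
    [0, 0, 0]
  ],
  "dr": [
    [1.6, 0.1, 2.1],
    [0, 0, 0],
    [0, 0, 0]
  ],
  "grip": [0, 0, 0]
}}

```text
t: 25.42
tool_pos: [0.4674, -0.3051, 0.1124]
tool_rot: [-0.221, 2.12, -2.11]
contact_force: [-0.1, -0.1, -0.4]
opening: 0.0301
```

Run:
```python
from h import *
plan([*slot(-.3972),.085],11.5)
o=ctrl.get_obs()['tool_pos'][:2];print("lat",o@L,"al",o@A)
```

```text
t 25.43 from [ 0.4674 -0.3051  0.1124] ang 11.74 n 1
[-0.0001, 0.0274, 0.0052] [0.28, 0.24, 0.16]
lat -0.3921361570329171 al 0.39723164122452065
```

>>> {"fn": "servo_tool", "kwargs": {
  "delta_pos": [
    [0, 0.027, 0.0055],
    [0, 0.008, 0],
    [0, 0, 0]
  ],
  "dr": [
    [0.2, 0.2, 0.1],
    [0, 0, 0],
    [0, 0, 0]
  ],
  "grip": [0, 0, 0]
}}

```text
t: 25.8
tool_pos: [0.4699, -0.3091, 0.0796]
tool_rot: [-0.215, 2.112, -2.114]
contact_force: [-0.1, 0.4, -0.0]
opening: 0.0295
```

Run:
```python
from h import *
plan([*slot(-.3972),.0535],11.5)
o=ctrl.get_obs()['tool_pos'][:2];print("lat",o@L,"al",o@A)
img=ctrl.get_image("wrist");cv2.imwrite("pics/w18.png",img[:,:,::-1])
```

```text
t 25.8 from [ 0.4699 -0.3091  0.0796] ang 11.71 n 1
[0.0016, 0.0261, 0.0006] [-0.06, 0.21, -0.06]
lat -0.39652658951720055 al 0.39883528309554894
```

View pics/w18.png

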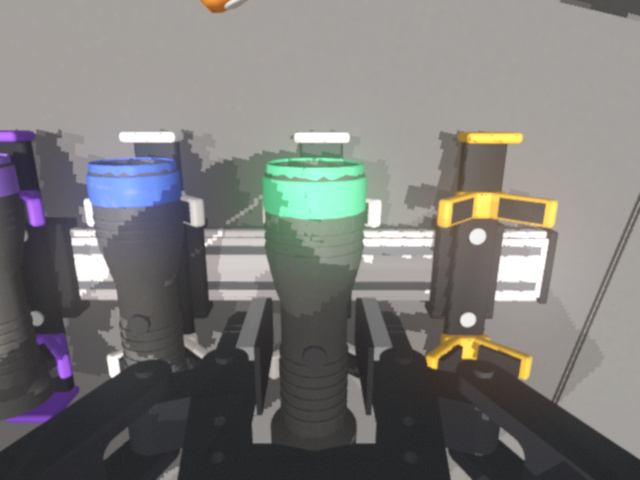

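>>> {"fn": "servo_tool", "kwargs": {
  "delta_pos": [
    [0.0016, 0.013, 0.0012],
    [0, 0.008, 0],
    [0, 0, 0]
  ],
  "dr": [
    [0, 0.2, 0],
    [0, 0, 0],
    [0, 0, 0]
  ],
  "grip": [0, 0, 0]
}}

```text
t: 26.22
tool_pos: [0.4697, -0.3116, 0.0598]
tool_rot: [-0.209, 2.11, -2.118]
contact_force: [0.4, -0.9, -2.1]
opening: 0.0302
```

Run:
```python
from h import *
plan([*slot(-.3972),.0535],11.5)
o=ctrl.get_obs()['tool_pos'][:2];print("lat",o@L,"al",o@A)
img=ctrl.get_image("wrist");cv2.imwrite("pics/w19.png",img[:,:,::-1])
```

```text
t 26.23 from [ 0.4697 -0.3116  0.0598] ang 11.5 n 1
[0.0009, 0.0063, -0.0018] [-0.24, 0.0, -0.21]
lat -0.39895711419444196 al 0.3981335202803862
```

View pics/w19.png

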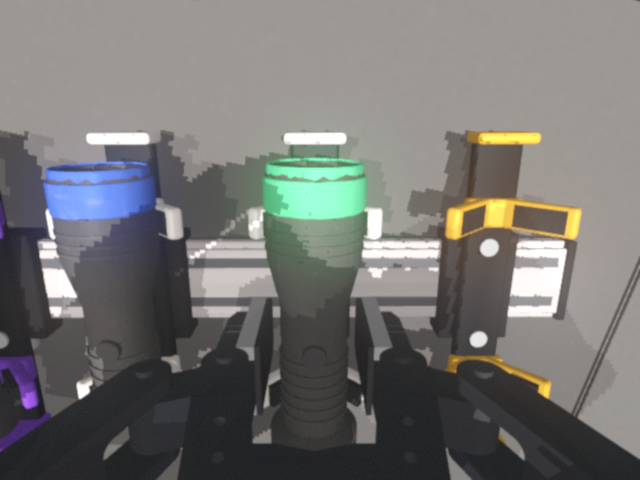

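>>> {"fn": "servo_tool", "kwargs": {
  "delta_pos": [
    [0.001, 0.006, -0.0005],
    [0, 0.002, 0],
    [0, 0, 0]
  ],
  "dr": [
    [-0.2, 0, -0.2],
    [0, 0, 0],
    [0, 0, 0]
  ],
  "grip": [0, 0, 0]
}}

```text
t: 26.65
tool_pos: [0.4692, -0.3121, 0.0529]
tool_rot: [-0.212, 2.113, -2.117]
contact_force: [-0.9, 2.3, 0.3]
opening: 0.0302
```

>>> {"fn": "servo_tool", "kwargs": {
  "delta_pos": [
    [0, 0.001, -0.001],
    [0, 0, 0],
    [0, 0, 0],
    [0, 0, 0],
    [0, 0, 0]
  ],
  "dr": [
    [0, 0, 0],
    [0, 0, 0],
    [0, 0, 0],
    [0, 0, 0],
    [0, 0, 0]
  ],
  "grip": [0, 0.53, 0.53, 0.53, 0.53]
}}

```text
t: 27.28
tool_pos: [0.4696, -0.3116, 0.0525]
tool_rot: [-0.211, 2.111, -2.119]
contact_force: [0.4, -0.2, 0.6]
opening: 0.0454
```

>>> {"fn": "servo_tool", "kwargs": {
  "delta_pos": [
    [0, -0.02, 0],
    [0, -0.05, 0],
    [0, -0.055, 0],
    [0, -0.04, 0],
    [0, 0, 0]
  ],
  "dr": [
    [0, 0, 0],
    [0, 0, 0],
    [0, 0, 0],
    [0, 0, 0],
    [0, 0, 0]
  ],
  "grip": [0.53, 0.53, 0.53, 0.7, 0.7]
}}

```text
t: 27.9
tool_pos: [0.4695, -0.3111, 0.2284]
tool_rot: [-0.208, 2.107, -2.12]
contact_force: [0.3, 1.0, -0.2]
opening: 0.0602
```

Run:
```python
from h import *
img=ctrl.get_image("wrist");cv2.imwrite("pics/w20.png",img[:,:,::-1])
plan([.3965,.302,.2],21.2)
```

```text
t 27.95 from [ 0.4687 -0.3105  0.2262] ang 11.51 n 11
[-0.0047, 0.0022, -0.0559] [-0.02, -0.88, -0.01]
[-0.0055, 0.0022, -0.0558] [-0.02, -0.88, -0.01]
[-0.0064, 0.0022, -0.0557] [-0.02, -0.88, -0.01]
[-0.0072, 0.0022, -0.0556] [-0.02, -0.88, -0.01]
[-0.0081, 0.0022, -0.0555] [-0.02, -0.88, -0.01]
[-0.0089, 0.0023, -0.0554] [-0.02, -0.88, -0.01]
[-0.0098, 0.0023, -0.0552] [-0.02, -0.88, -0.01]
[-0.0106, 0.0023, -0.055] [-0.02, -0.88, -0.01]
[-0.0115, 0.0023, -0.0549] [-0.02, -0.88, -0.01]
[-0.0123, 0.0023, -0.0547] [-0.02, -0.88, -0.01]
[-0.0132, 0.0024, -0.0545] [-0.02, -0.88, -0.01]
```

View pics/w20.png

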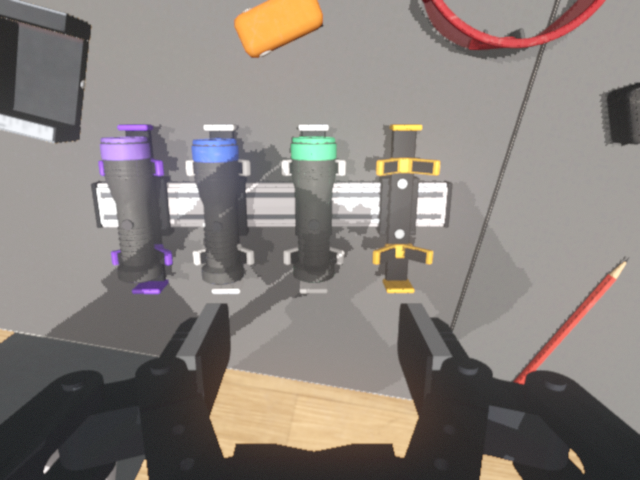

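Green is seated beside blue. Now yellow.

>>> {"fn": "servo_tool", "kwargs": {
  "delta_pos": [
    [-0.0047, 0, -0.057],
    [-0.0055, 0, -0.057],
    [-0.0064, 0, -0.057],
    [-0.0072, 0, -0.057],
    [-0.008, 0, -0.057]
  ],
  "dr": [
    [0, -0.9, 0],
    [0, -0.9, 0],
    [0, -0.9, 0],
    [0, -0.9, 0],
    [0, -0.9, 0]
  ],
  "grip": [0.7, 0.7, 0.7, 0.7, 0.7]
}}

```text
t: 28.58
tool_pos: [0.43, -0.0197, 0.2196]
tool_rot: [-0.292, 2.08, -2.075]
contact_force: [0.9, 0.4, -0.2]
opening: 0.0599
```

>>> {"fn": "servo_tool", "kwargs": {
  "delta_pos": [
    [-0.009, 0, -0.057],
    [-0.01, 0, -0.057],
    [-0.0106, 0, -0.057],
    [-0.0115, 0, -0.057],
    [-0.0125, 0, -0.055]
  ],
  "dr": [
    [0, -0.9, 0],
    [0, -0.9, 0],
    [0, -0.9, 0],
    [0, -0.9, 0],
    [0, -0.9, 0]
  ],
  "grip": [0.7, 0.7, 0.7, 0.7, 0.7]
}}

```text
t: 29.2
tool_pos: [0.3888, 0.2748, 0.2139]
tool_rot: [-0.379, 2.037, -2.032]
contact_force: [0.7, -0.9, 1.0]
opening: 0.0601
```

Run:
```python
from h import *
plan([.3965,.302,.13],21.2)
```

```text
t 29.2 from [0.3888 0.2748 0.2139] ang 20.3 n 2
[-0.0089, 0.0419, -0.0112] [0.15, -0.45, 0.39]
[-0.0087, 0.0419, -0.0113] [0.15, -0.45, 0.39]
```

>>> {"fn": "servo_tool", "kwargs": {
  "delta_pos": [
    [-0.008, 0.045, -0.009],
    [-0.008, 0.045, -0.008],
    [0, 0, 0]
  ],
  "dr": [
    [0.1, -0.4, 0.4],
    [0.1, -0.4, 0.4],
    [0, 0, 0]
  ],
  "grip": [0.7, 0.7, 0.7]
}}

```text
t: 29.58
tool_pos: [0.3932, 0.2999, 0.1189]
tool_rot: [-0.389, 2.018, -2.017]
contact_force: [-0.3, -0.8, 0.3]
opening: 0.0595
```

Run:
```python
from h import *
look("yellow","w21")
plan([.3965,.302,.05],21.2)
```

```text
yellow 0.7 [312. 223.] mid [0.3984 0.3028] len 0.11 ang 21.6 grip [0.3947 0.3013]
t 29.68 from [0.3961 0.3008 0.1235] ang 21.51 n 2
[-0.0003, 0.0368, -0.0004] [0.06, 0.16, -0.11]
[-0.0003, 0.0368, -0.0005] [0.06, 0.16, -0.11]
```

View pics/w21.png

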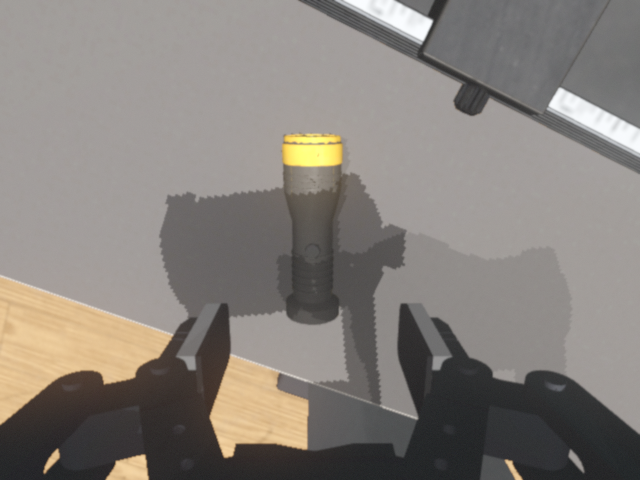

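>>> {"fn": "servo_tool", "kwargs": {
  "delta_pos": [
    [0.001, 0.042, -0.0005],
    [0.001, 0.038, -0.0005],
    [0.001, 0.008, 0],
    [0, 0, 0]
  ],
  "dr": [
    [0, 0, 0],
    [0, 0, 0],
    [0, 0, 0],
    [0, 0, 0]
  ],
  "grip": [0.7, 0.7, 0.7, 0.7]
}}

```text
t: 30.18
tool_pos: [0.4008, 0.3027, 0.0443]
tool_rot: [-0.358, 2.018, -2.002]
contact_force: [0.1, -0.7, 0.2]
opening: 0.0599
```

Run:
```python
from h import *
plan([.3947,.3013,.019],21.5)
```

```text
t 30.18 from [0.4008 0.3027 0.0443] ang 21.32 n 1
[0.0067, 0.0252, -0.0008] [0.22, -0.18, -1.21]
```

>>> {"fn": "servo_tool", "kwargs": {
  "delta_pos": [
    [0.0065, 0.025, -0.001],
    [0.001, 0.002, 0],
    [0, 0, 0]
  ],
  "dr": [
    [0.2, -0.2, -1.2],
    [0, 0, 0],
    [0, 0, 0]
  ],
  "grip": [0.7, 0.7, 0.7]
}}

```text
t: 30.55
tool_pos: [0.3991, 0.3035, 0.0243]
tool_rot: [-0.369, 2.016, -2.008]
contact_force: [-0.6, 1.1, 0.0]
opening: 0.0599
```

Run:
```python
from h import *
plan([.3947,.3013,.019],21.5)
```

```text
t 30.55 from [0.3991 0.3035 0.0243] ang 21.47 n 1
[0.005, 0.0053, 0.0004] [0.11, -0.03, -0.71]
```

>>> {"fn": "servo_tool", "kwargs": {
  "delta_pos": [
    [0.005, 0.006, 0.0005],
    [0, 0, 0],
    [0, 0, 0]
  ],
  "dr": [
    [0, 0, -0.7],
    [0, 0, 0],
    [0, 0, 0]
  ],
  "grip": [0.7, 0.7, 0]
}}

```text
t: 30.92
tool_pos: [0.3962, 0.302, 0.0207]
tool_rot: [-0.378, 2.018, -2.012]
contact_force: [-0.4, -0.3, -0.1]
opening: 0.0427
```

>>> {"fn": "servo_tool", "kwargs": {
  "delta_pos": [
    [0, 0, 0],
    [0, 0, 0],
    [0, 0, 0],
    [0, 0, 0]
  ],
  "dr": [
    [0, 0, 0],
    [0, 0, 0],
    [0, 0, 0],
    [0, 0, 0]
  ],
  "grip": [0, 0, 0, 0]
}}

```text
t: 31.42
tool_pos: [0.3964, 0.3021, 0.0211]
tool_rot: [-0.378, 2.018, -2.012]
contact_force: [-0.7, -0.2, 0.8]
opening: 0.0296
```

>>> {"fn": "servo_tool", "kwargs": {
  "delta_pos": [
    [0, -0.02, 0],
    [0, -0.045, 0],
    [0, -0.055, 0],
    [0, -0.045, 0],
    [0, 0, 0]
  ],
  "dr": [
    [0, 0, 0],
    [0, 0, 0],
    [0, 0, 0],
    [0, 0, 0],
    [0, 0, 0]
  ],
  "grip": [0, 0, 0, 0, 0]
}}

```text
t: 32.05
tool_pos: [0.3939, 0.3003, 0.1876]
tool_rot: [-0.385, 2.019, -2.017]
contact_force: [-0.1, -0.7, -2.0]
opening: 0.0297
```

Run:
```python
from h import *
held("yellow","w22")
plan([*slot(-.466),.19],11.5)
```

```text
0.96 x [-0.0582  0.0491] front half z [-0.0151  0.0154]
0.7 x [-0.0959 -0.0858] front half z [-0.089  -0.0845]
t 32.15 from [0.3915 0.299  0.1828] ang 21.47 n 12
[0.0136, -0.0005, 0.0552] [-0.0, 0.83, 0.05]
[0.0128, -0.0005, 0.0554] [-0.0, 0.83, 0.05]
[0.012, -0.0005, 0.0556] [-0.0, 0.83, 0.05]
[0.0112, -0.0005, 0.0558] [-0.0, 0.83, 0.05]
[0.0104, -0.0005, 0.0559] [-0.0, 0.83, 0.05]
[0.0096, -0.0005, 0.0561] [-0.0, 0.83, 0.05]
[0.0087, -0.0006, 0.0562] [-0.0, 0.83, 0.05]
[0.0079, -0.0006, 0.0563] [-0.0, 0.83, 0.05]
[0.0071, -0.0006, 0.0564] [-0.0, 0.83, 0.05]
[0.0063, -0.0006, 0.0565] [-0.0, 0.83, 0.05]
[0.0055, -0.0006, 0.0566] [-0.0, 0.83, 0.05]
[0.0047, -0.0006, 0.0567] [-0.0, 0.83, 0.05]
```

View pics/w22.png

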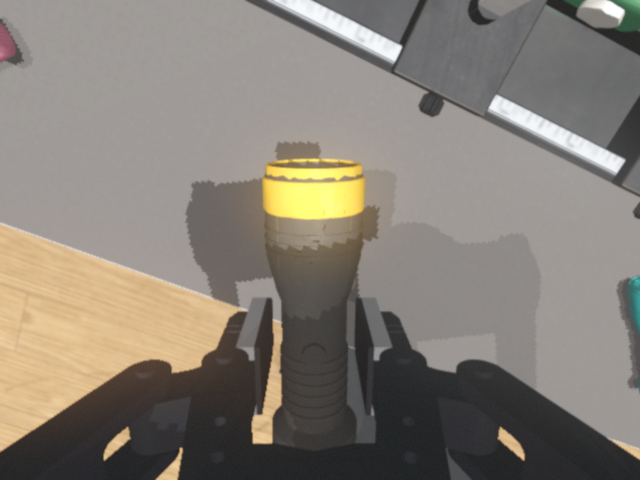

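>>> {"fn": "servo_tool", "kwargs": {
  "delta_pos": [
    [0.0136, -0.012, 0.0555],
    [0.0128, -0.008, 0.0555],
    [0.012, -0.006, 0.0556],
    [0.0112, -0.005, 0.0558],
    [0.0104, -0.004, 0.056]
  ],
  "dr": [
    [0, 0.85, 0],
    [0, 0.85, 0],
    [0, 0.85, 0],
    [0, 0.85, 0],
    [0, 0.85, 0]
  ],
  "grip": [0, 0, 0, 0, 0]
}}

```text
t: 32.78
tool_pos: [0.4241, 0.0115, 0.2055]
tool_rot: [-0.356, 2.067, -2.071]
contact_force: [0.2, -0.9, -1.0]
opening: 0.0299
```

>>> {"fn": "servo_tool", "kwargs": {
  "delta_pos": [
    [0.0095, -0.002, 0.0565],
    [0.0085, -0.002, 0.0565],
    [0.008, -0.002, 0.0565],
    [0.007, -0.002, 0.0565],
    [0.006, -0.002, 0.0565]
  ],
  "dr": [
    [0, 0.85, 0],
    [0, 0.85, 0],
    [0, 0.85, 0],
    [0, 0.85, 0],
    [0, 0.85, 0]
  ],
  "grip": [0, 0, 0, 0, 0]
}}

```text
t: 33.4
tool_pos: [0.4579, -0.2776, 0.2005]
tool_rot: [-0.298, 2.133, -2.11]
contact_force: [0.8, 1.2, -1.5]
opening: 0.0299
```

Run:
```python
from h import *
plan([*slot(-.466),.16],11.5)
```

```text
t 33.4 from [ 0.4579 -0.2776  0.2005] ang 13.19 n 2
[-0.0014, 0.0194, 0.0517] [0.45, 0.83, 1.39]
[-0.0017, 0.0198, 0.0515] [0.45, 0.83, 1.39]
```

>>> {"fn": "servo_tool", "kwargs": {
  "delta_pos": [
    [-0.004, 0.012, 0.048],
    [-0.004, 0.018, 0.046],
    [0, 0, 0],
    [0, 0, 0]
  ],
  "dr": [
    [0.4, 0.8, 1.3],
    [0.4, 0.8, 1.3],
    [0, 0, 0],
    [0, 0, 0]
  ],
  "grip": [0, 0, 0, 0]
}}

```text
t: 33.9
tool_pos: [0.481, -0.3703, 0.1553]
tool_rot: [-0.223, 2.142, -2.108]
contact_force: [-0.1, 0.9, -1.3]
opening: 0.0297
```

Run:
```python
from h import *
plan([*slot(-.466),.095],11.5)
o=ctrl.get_obs()['tool_pos'][:2];print("lat",o@L,"al",o@A)
```

```text
t 33.9 from [ 0.481  -0.3703  0.1553] ang 11.2 n 2
[-0.0003, 0.0301, 0.0042] [0.49, -0.15, 0.35]
[-0.0001, 0.0301, 0.0039] [0.49, -0.15, 0.35]
lat -0.4587309593848485 al 0.3974964993048198
```

>>> {"fn": "servo_tool", "kwargs": {
  "delta_pos": [
    [0, 0.03, 0.0045],
    [0, 0.034, 0.004],
    [0, 0, 0]
  ],
  "dr": [
    [0.5, -0.15, 0.35],
    [0.5, -0.15, 0.35],
    [0, 0, 0]
  ],
  "grip": [0, 0, 0]
}}

```text
t: 34.28
tool_pos: [0.4815, -0.3741, 0.089]
tool_rot: [-0.218, 2.116, -2.113]
contact_force: [-0.3, 0.5, -1.2]
opening: 0.0297
```

Run:
```python
from h import *
plan([*slot(-.466),.065],11.5)
o=ctrl.get_obs()['tool_pos'][:2];print("lat",o@L,"al",o@A)
img=ctrl.get_image("wrist");cv2.imwrite("pics/w23.png",img[:,:,::-1])
```

```text
t 34.27 from [ 0.4815 -0.3741  0.089 ] ang 11.71 n 1
[-0.0001, 0.024, 0.0034] [0.1, 0.21, 0.06]
lat -0.4626029263971436 al 0.397257052513602
```

View pics/w23.png

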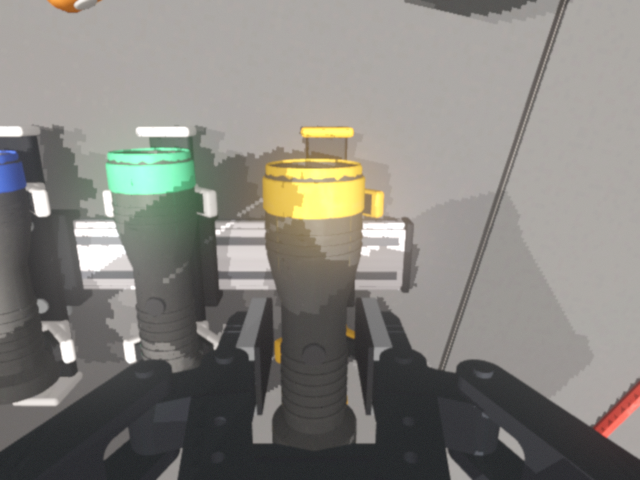

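>>> {"fn": "servo_tool", "kwargs": {
  "delta_pos": [
    [0, 0.014, 0.0035],
    [0, 0.008, 0],
    [0, 0, 0]
  ],
  "dr": [
    [0, 0.2, 0],
    [0, 0, 0],
    [0, 0, 0]
  ],
  "grip": [0, 0, 0]
}}

```text
t: 34.7
tool_pos: [0.4855, -0.3795, 0.072]
tool_rot: [-0.209, 2.106, -2.119]
contact_force: [-0.5, -0.0, -1.1]
opening: 0.0298
```

Run:
```python
from h import *
plan([*slot(-.466),.055],11.5)
o=ctrl.get_obs()['tool_pos'][:2];print("lat",o@L,"al",o@A)
img=ctrl.get_image("wrist");cv2.imwrite("pics/w24.png",img[:,:,::-1])
```

```text
t 34.7 from [ 0.4855 -0.3795  0.072 ] ang 11.57 n 1
[0.0029, 0.017, -0.0028] [-0.37, 0.07, -0.26]
lat -0.4686720419449956 al 0.4001027903075361
```

View pics/w24.png

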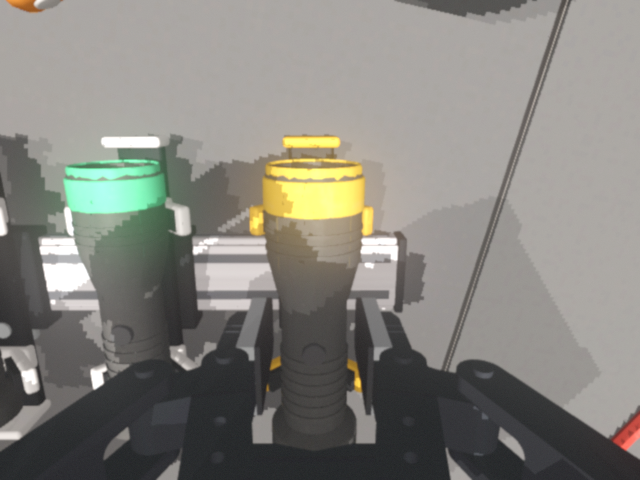

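>>> {"fn": "servo_tool", "kwargs": {
  "delta_pos": [
    [0.003, 0.01, -0.0012],
    [0, 0.006, 0],
    [0, 0, 0]
  ],
  "dr": [
    [-0.3, 0, -0.2],
    [0, 0, 0],
    [0, 0, 0]
  ],
  "grip": [0, 0, 0]
}}

```text
t: 35.12
tool_pos: [0.4826, -0.3795, 0.056]
tool_rot: [-0.212, 2.112, -2.117]
contact_force: [-0.6, 0.4, -0.4]
opening: 0.0301
```

Run:
```python
from h import *
plan([*slot(-.466),.055],11.5)
o=ctrl.get_obs()['tool_pos'][:2];print("lat",o@L,"al",o@A)
```

```text
t 35.12 from [ 0.4826 -0.3795  0.056 ] ang 11.56 n 1
[-0.0001, 0.001, -0.0021] [-0.13, 0.06, -0.09]
lat -0.46811156122404224 al 0.3972213494912349
```

>>> {"fn": "servo_tool", "kwargs": {
  "delta_pos": [
    [0, 0.002, -0.001],
    [0, 0.001, 0],
    [0, 0, 0]
  ],
  "dr": [
    [0, 0, 0],
    [0, 0, 0],
    [0, 0, 0]
  ],
  "grip": [0, 0, 0]
}}

```text
t: 35.5
tool_pos: [0.4827, -0.3793, 0.0554]
tool_rot: [-0.212, 2.111, -2.118]
contact_force: [-0.3, 1.8, -0.6]
opening: 0.0299
```

>>> {"fn": "servo_tool", "kwargs": {
  "delta_pos": [
    [0, 0.002, -0.001],
    [0, 0, 0],
    [0, 0, 0],
    [0, 0, 0],
    [0, 0, 0]
  ],
  "dr": [
    [0, 0, 0],
    [0, 0, 0],
    [0, 0, 0],
    [0, 0, 0],
    [0, 0, 0]
  ],
  "grip": [0, 0.53, 0.53, 0.53, 0.53]
}}

```text
t: 36.12
tool_pos: [0.4835, -0.3796, 0.0551]
tool_rot: [-0.21, 2.106, -2.121]
contact_force: [0.7, 0.2, -0.1]
opening: 0.0455
```

>>> {"fn": "servo_tool", "kwargs": {
  "delta_pos": [
    [0, -0.02, 0],
    [0, -0.05, 0],
    [0, -0.055, 0],
    [0, -0.04, 0],
    [0, 0, 0]
  ],
  "dr": [
    [0, 0, 0],
    [0, 0, 0],
    [0, 0, 0],
    [0, 0, 0],
    [0, 0, 0]
  ],
  "grip": [0.53, 0.53, 0.53, 0.7, 0.7]
}}

```text
t: 36.75
tool_pos: [0.4831, -0.3787, 0.2306]
tool_rot: [-0.208, 2.102, -2.122]
contact_force: [0.2, -0.2, 0.8]
opening: 0.0598
```

>>> {"fn": "servo_tool", "kwargs": {
  "delta_pos": [
    [0, 0, -0.05],
    [0, 0, -0.05],
    [0, 0, 0],
    [0, 0, 0]
  ],
  "dr": [
    [0, 0, 0],
    [0, 0, 0],
    [0, 0, 0],
    [0, 0, 0]
  ],
  "grip": [0.7, 0.7, 0.7, 0.7]
}}

```text
t: 37.25
tool_pos: [0.4618, -0.2785, 0.229]
tool_rot: [-0.207, 2.103, -2.123]
contact_force: [-0.5, 0.1, -0.6]
opening: 0.0597
```

Run:
```python
from h import *
img=ctrl.get_image("wrist");cv2.imwrite("pics/w25.png",img[:,:,::-1])
print(ctrl.get_obs()['t'])
for n,(y0,y1,x0,x1) in {"side":(160,280,340,460)}.items():
    img=ctrl.get_image(n);cv2.imwrite(f"pics/{n}25.png",cv2.resize(img[y0:y1,x0:x1],None,fx=5,fy=5)[:,:,::-1])
```

```text
37.3
```

View pics/w25.png

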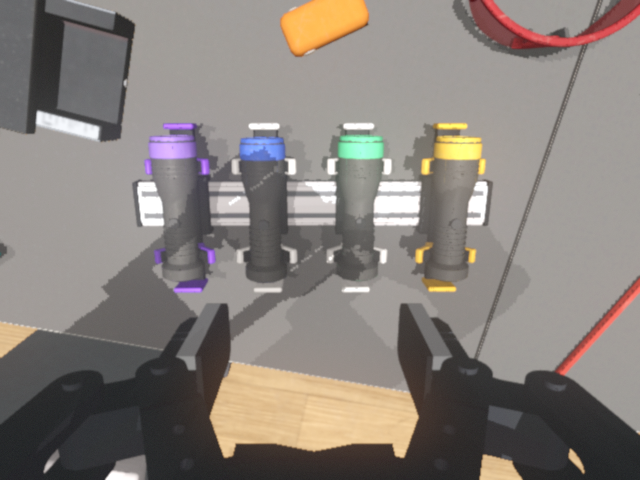

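View pics/side25.png

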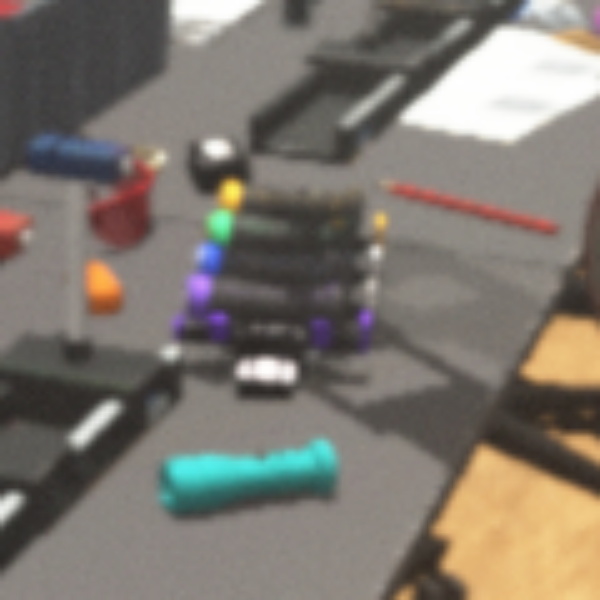

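Run:
```python
from station import ctrl
print(ctrl.finish_job())
```

```text
the job is handed in; nothing more can be done
None
```

All four torches are in the rack in the order violet, blue, green, yellow. Violet is in the violet end cradle and yellow in the yellow end cradle. I handed the job in at about 37 s of the 115 s allowed.

- **Final check:** The last wrist and side pictures show each torch level in both forks, between its stops, with the coloured end over the front lip. The gripper was clear of everything, and nothing else was touched or moved.
- **Corrections along the way:** The violet torch first touched a fork about 3 mm off centre with about 9 N. I lifted it, shifted it using the wrist picture and seated it again. The blue, green and yellow torches went in with light side forces of up to about 2 N and centred themselves on release.
- **Disagreements:** The first rack measurement from the wrist camera was about 2 mm off sideways. I re-measured after the first placing, but for green and yellow the pictures still differed from that by about 2–3 mm. There I went by where the fork tips appeared beside the torch. The cradles also measured unevenly spaced, about 61, 68 and 67 mm apart, against the 66 mm stated.

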